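Sift the thin dowel out of a selector-cap canister

ROBOT

A 7-joint arm with a two-finger parallel gripper is mounted at the origin on the work surface. World frame = base frame: x ahead of the robot, y to its left, z up, the work surface at z = 0. Lengths are in m, angles in rad, forces in N, time in s.
With the tool pointing down it reaches from about 0.4 to 0.875 m from the base axis. Payload 6.5 kg.
Tool frame: the origin (TCP) lies midway between the tips of the shut fingers; the grasp point (between the pads) lies env.pinch_z behind it (env.pinch_z is the distance from the TCP to the grasp point, in m); z points along the fingers, y is the direction in which the jaws open and shut (so a half turn about z gives the same grasp; the last joint's range is limited). The gripper opens to 85 mm and grips with 20 to 120 N. Pads are 22 mm wide; open, the fingers measure 114 mm over their backs; the gripper's body (76 mm by 85 mm) begins 54 mm behind the grasp point. The pads swing forward as they close: fully open they stand 13 mm farther back than shut.
Start: joints at [1.249, 0.536, -0.004, 1.538, 0.003, 1.067, -0.071], TCP at [0.164, -0.629, 0.231] pointing down, gripper open.
Joint ranges: [-2.7, 2.7], [-0.37, 2.16], [-1.27, 1.26], [0.24, 2.4], [-1.31, 4.45], [0.19, 1.91], [-2.76, 2.76]. Speed limits (rad/s): [2.39, 2.39, 3.14, 3.14, 3.14, 3.14, 3.14].

INTERFACE

Orientations are given as [roll, pitch, yaw] about the fixed x, y, z axes, in that order (R = Rz(yaw) Ry(pitch) Rx(roll)).
In Python, from plant import env, vision, order gives the robot as it stands.
- The arm moves only by the tool step_arm, never from a script. Its argument "series" is a list of rows, each an object of numbers: "fingers": the finger opening in m, from 0 to 0.0854; "x", "y", "z": the shift along the world's x, y, z in m; "rx", "ry", "rz": the turn, a rotation vector about the world's x, y, z in degrees. In form: [{"fingers": .., "x": .., "y": .., "z": .., "rx": .., "ry": .., "rz": ..}, ...]. A call has exactly 5 rows; each row shifts and turns the commanded pose from where the row before left it; what a row does not reach is not made up. A row lasts 1/8 s, in which the tool goes at most 62.5 mm and 10.7 degrees, less where a joint would pass 70% of its speed; a pose out of reach is approached as far as the arm can. A call with a gripper value outside its range is refused whole. The fingers move at their own pace and stop on an object; "force" is the grip in N (left out, the last holds). Time passes only in rows, so rows that do not move let the fingers close, or fill a call up. It gives the time, the measured TCP pose, the force and the opening at its end, in the units of the state.
- env.sense(): the state, without advancing time (a new reading comes with each control period).
- vision.snapshot(name): name is "scene" or "top"; returns a dict with "img" (480x640x3 uint8, red, green, blue), "mtx" (3x3 intrinsics, pixels), "pose" (4x4, takes a point from camera to world coordinates). Camera axes: x right, y down, z forward; pixel columns grow to the right and rows downward; lengths in m; the calibration is good to about 2 mm. A picture is of the moment at which its call begins. There is no depth.
- order.hand_in(): hands the job in, once; it reports no verdict.
Trained networks look in the newest picture that a camera, given by its name, has taken for a name from the list of things; names that differ only in an ending like _2 or _b are one class to them, and where a whole thing is asked for, a point or a joint stands for the part that bears it (a point fixed in the world has none). Each returns a list of dicts, best first, with "score" (0 to 1); they miss things now and then, are a little off and sometimes report something else, mostly with a low value. They report only what shows in the picture. A call takes as long as a camera call.
- vision.cut_out(camera, query): "pixels" (480x640 bool, what is visible of it) and "location" ([column, row] in pixels, amid what is visible of it).
The state is a dict: "time_s": time; "qpos": joint angles; "joint_velocities": joint speeds; "joint_efforts": joint torques, N m; "position": TCP position; "tcp_rot": TCP orientation; "force": force on the tool from outside, world axes, zero at the start; "moment": the same for the moment, N m; "gripper_width": finger opening in m.
Only numpy, scipy, OpenCV 4.12 (cv2) and the standard library are available. Lean on these libraries where they do the work, as an engineer would, in place of code of your own. Each camera call takes 0.05 s, during which the arm holds its last target.

TASK

The square dowel canister in the sloping stand holds one thin and one thick dowel. Turn its selector cap to the hole that lets only the thin dowel pass, tip the thin dowel out into the steel tray so that the thick one stays inside, and lay the canister back fully home in its own bay of the stand, the way it lay. Leave everything else on the bench where it is.

Things in the scene. Friction and masses are not known exactly. Their poses are not given: they have to be found in the camera images.
- canister: the dowel canister: white square plastic tube, 54 mm over its flats, corners bevelled 11 mm, 160 mm long with its cap, about 0.35 kg, lying at 45 degrees in one of the stand's two bays, cap end up; two dowels inside. Origin: middle of its bottom end. z: along its axis towards the cap; x: square to the sloping bed, away from it (up); y: across
- body_grip (a point): on the canister's axis, 66 mm from its bottom: where to hold it, across its two y flats (54 mm), between the stand's cheeks; axes as the canister's. The bed lies 27 mm below the axis
- outlet (a point): the canister's outlet, 21 mm wide, at the cap end, 13 mm from the axis on its -x side: under the lowest part of the cap's face. Dowels lie along the -x flat; one slides out when a hole it fits is over the outlet and the cap end points 30 degrees or more below level, the -x flat underneath. Axes as the canister's
- cap_face (a point): middle of the face of the grey ribbed selector cap (63 mm across, from 136 to 160 mm along the canister); the point does not turn with the cap. The cap turns about the canister's z and stays on. Its face has four places a quarter turn apart: blank, small hole 8 mm, medium hole 16 mm, large hole 22 mm, centred 20, 18 and 13 mm off the axis. The place over the outlet counts
- cap_grip (a point): on the axis, 148 mm from the canister's bottom, mid-height of the cap. Looking at the face, clockwise it ends at a firm stop, blank over the outlet; counter-clockwise from there: small a quarter turn on, medium half a turn, large three quarters, then a stop. It clicks in within 7 degrees of each; leaving takes 0.2 N m, else 0.03. It was left 17 to 72 degrees from the blank stop, angle not reported
- thin_dowel: the thin dowel, wood, 12 mm in diameter, 65 mm long, 10 g; starts inside the canister, next to the cap; passes the medium and the large hole. Origin: middle of one end, z along it
- thick_dowel: the thick dowel, wood, 18 mm in diameter, 60 mm long, 12 g; starts inside the canister, behind the thin one; passes only the large hole. Origin: middle of one end (the one at the canister's bottom), z along it
- stand: grey sheet-metal stand fixed to the bench, base 150 x 200 mm, with two bays side by side (middles 116 mm apart along its y) sloping up at 45 degrees towards its -x. Origin: underside of the base, below the middle of the bays, z up; a canister's bottom middle rests at x 79, y -58 or +58, z 35 mm
- bays (a point): midway between the two bays' rest points (stand x 79, y 0, z 35 mm). Each bay: a bed 120 mm long; a foot plate on which the canister's bottom rests; two pairs of cheeks, 0 to 32 and 98 to 118 mm up the bed, 57 mm apart, reaching 25 mm above the canister's axis with flared tops; between the pairs 66 mm are free for fingers. A canister set between them slides home; forcing the cap rolls it some 6 degrees
- tray: steel tray fixed on the bench, 150 (its x) x 210 (its y) x 34 mm high outside, walls and floor 4 mm. Origin: middle of its underside, z up
- other_canister: the other canister in the stand: round white body 54 mm across, 150 mm long, with a plain domed lid without holes, lying in the stand's other bay at the same slope; a bystander; origin at the middle of its bottom, z towards the lid
- glue: white glue bottle, 56 mm across, 170 mm tall, standing; a bystander; origin at the middle of its underside
- sanding_block: cork sanding block 112 x 64 x 33 mm lying flat; a bystander; origin at the middle of its underside, x along it
- tape_measure: black tape measure 85 x 38 x 70 mm standing; a bystander; origin at the middle of its underside
- sander: palm sander, 125 mm across, 106 mm high with a dust bag to one side (+y of its frame, reaching 210 mm from its axis); a bystander; origin at the middle of its pad
- try_square: try square lying flat, stock 110 mm, blade 150 mm; a bystander; origin under the middle of the stock

How it is judged:
By the outcome, as a careful person would: the job done as asked, in the order asked, and still so for the second after the job is handed in, with the robot touching nothing.
It also fails if it takes over 72 s, if anything falls off the work surface, if the arm or the gripper's body presses on something with over 40 N, if the wrist force passes 120 N, or if a joint passes its speed limit or range.

## Working session

There is one attempt and no reset: what is moved stays moved. The work goes in short steps, Python scripts to look and compute and a tool call to move; the robot and the scene stay as the last step left them, time stands still between calls to the robot, and variables do not carry over. Pictures are saved under pics/ and viewed, and the job is handed in when it is done.

Besides the shell and the picture viewer there is one more tool, called by a JSON object that holds its "op" and its "data". step_arm: Moves the arm, as the interface text tells. Its arguments: {"type":"object","properties":{"series":{"type":"array","items":{"type":"object","properties":{"fingers":{"type":"number"},"x":{"type":"number"},"y":{"type":"number"},"z":{"type":"number"},"rx":{"type":"number"},"ry":{"type":"number"},"rz":{"type":"number"}}}},"force":{"type":"number"}},"required":["series"]}

```bash
ls; mkdir -p pics
python3 - <<'E'
from plant import env, vision, order
import cv2, numpy as np
print(env.sense(), env.pinch_z)
for n in ("scene","top"):
    s=vision.snapshot(n)
    cv2.imwrite(f"pics/{n}0.png",s["img"][:,:,::-1])
    np.savez(f"{n}0.npz",**s)
    print(n,s["mtx"].tolist(),np.round(s["pose"],4).tolist())
E
```

```text
pics
{'time_s': 0.0, 'qpos': array([ 1.24880053,  0.53717134, -0.00445344,  1.53885517,  0.00260667,
        1.06731581, -0.07118989]), 'joint_velocities': array([-0.00291852,  0.00048226,  0.00168488,  0.00164084, -0.00038752,
       -0.00088408,  0.00145053]), 'joint_efforts': array([ 5.05132039e-05, -5.83418763e+01,  1.04883593e+00, -2.59110761e+01,
        1.24012528e-02,  9.53976531e-03,  6.06542315e-06]), 'position': array([ 0.16428992, -0.62824404,  0.23041661]), 'tcp_rot': array([-3.13985336e+00,  1.26189906e-04,  2.55893873e-01]), 'force': array([ 0.06735839,  0.25901158, -0.02221991]), 'moment': array([-0.00063377,  0.01484781,  0.00542859]), 'gripper_width': 0.08539124424658928} 0.0187
scene [[529.3311814893782, 0.0, 324.03486408721767], [0.0, 529.3311814893782, 240.2447908658919], [0.0, 0.0, 1.0]] [[-0.504, 0.5363, -0.677, 1.4037], [0.8634, 0.2929, -0.4107, 0.5442], [-0.022, -0.7916, -0.6107, 0.8775], [0.0, 0.0, 0.0, 1.0]]
top [[598.7076106878116, 0.0, 321.2681202044994], [0.0, 598.7076106878116, 231.13369404981836], [0.0, 0.0, 1.0]] [[0.0201, -0.9991, 0.0371, 0.501], [-0.9998, -0.0204, -0.006, 0.0186], [0.0068, -0.0369, -0.9993, 1.5234], [0.0, 0.0, 0.0, 1.0]]
```

View pics/scene0.png

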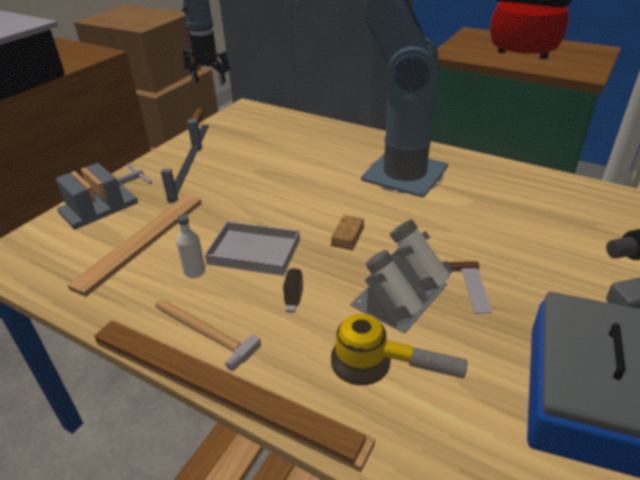

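View pics/top0.png

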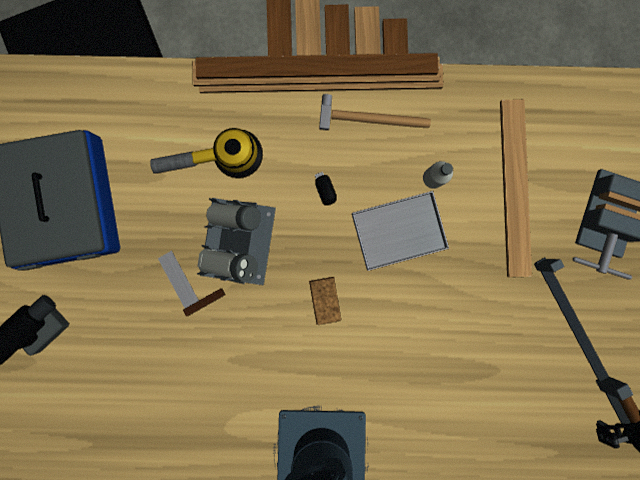

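Run:
```python
from plant import env, vision, order
import cv2, numpy as np
for n in ("scene","top"):
    for q in ("canister","cap_face","stand","tray","other_canister","glue","sanding_block","tape_measure","sander","try_square"):
        r=vision.cut_out(n,q)
        print(n,q,[(round(d["score"],2),np.round(d["location"],1).tolist(),int(d["pixels"].sum())) for d in r[:3]])
        if r: np.savez_compressed(f"m_{n}_{q}.npz",p=r[0]["pixels"])
print(env.sense()["time_s"])
```

```text
scene canister [(0.87, [420.2, 253.8], 1655), (0.47, [475.5, 285.9], 982), (0.44, [190.1, 250.3], 1153)]
scene cap_face [(0.84, [419.3, 251.5], 1621), (0.62, [396.6, 284.5], 1546)]
scene stand [(0.72, [390.5, 299.2], 3002), (0.45, [394.1, 284.3], 1498)]
scene tray [(0.62, [254.3, 246.3], 3822)]
scene other_canister [(0.64, [396.5, 287.3], 1463)]
scene glue [(0.77, [190.4, 250.2], 1166), (0.45, [421.4, 252.7], 1668)]
scene sanding_block [(0.65, [346.9, 233.7], 859)]
scene tape_measure [(0.6, [292.3, 288.6], 711)]
scene sander [(0.79, [373.5, 357.3], 4794)]
scene try_square [(0.73, [475.8, 286.1], 1064)]
top canister [(0.73, [228.8, 265.5], 1421)]
top cap_face [(0.91, [227.5, 265.3], 1465)]
top stand [(0.62, [246.8, 238.9], 2658)]
top tray [(0.58, [400.4, 230.8], 5105), (0.51, [231.5, 214.2], 1156)]
top other_canister [(0.58, [231.4, 215.7], 1160)]
top glue [(0.7, [438.1, 174.3], 591)]
top sanding_block [(0.78, [325.3, 301.5], 1137)]
top tape_measure [(0.88, [323.9, 189.6], 470)]
top sander [(0.6, [228.8, 158.6], 2894)]
top try_square [(0.96, [183.1, 286.8], 1293), (0.66, [228.7, 158.3], 2895)]
1.1
```

Run:
```python
import cv2, numpy as np
a=cv2.imread("pics/top0.png")[180:300,160:300]; b=cv2.imread("pics/scene0.png")[205:335,340:470]
a=cv2.resize(a,None,fx=5,fy=5,interpolation=cv2.INTER_CUBIC);b=cv2.resize(b,None,fx=4.5,fy=4.5,interpolation=cv2.INTER_CUBIC)
cv2.imwrite("pics/zt.png",a);cv2.imwrite("pics/zs.png",b)
```

```text
(no output)
```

View pics/zt.png

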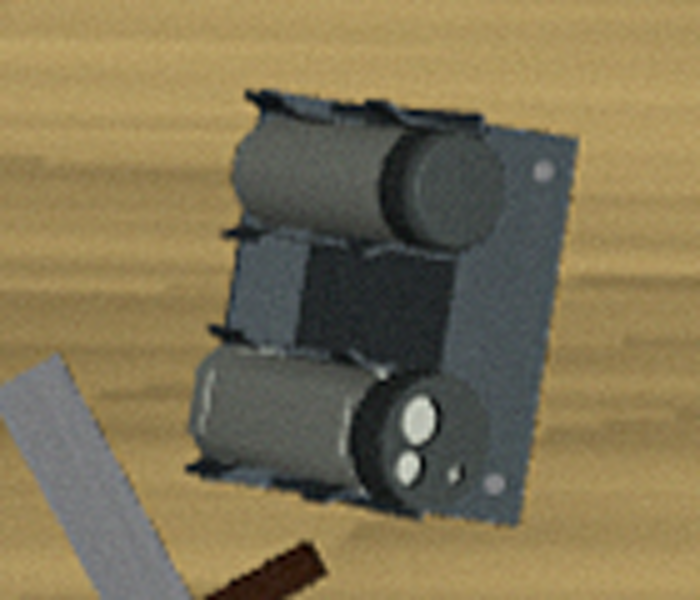

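View pics/zs.png

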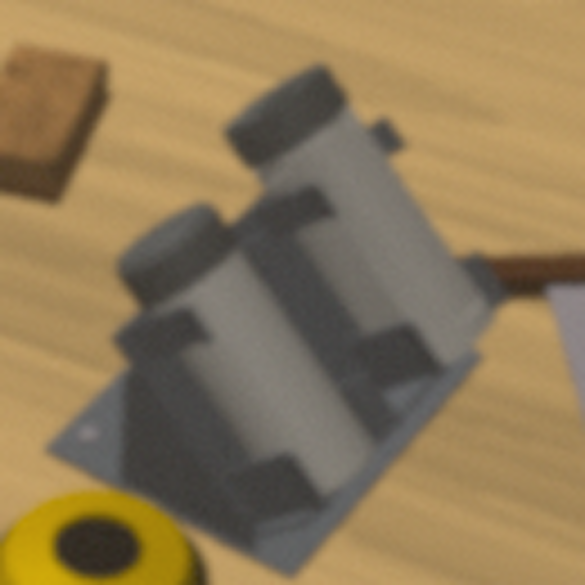

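```bash
cat > h.py <<'E'
import numpy as np, cv2
from scipy.optimize import least_squares
from scipy.spatial.transform import Rotation as R
def cam(n,tag="0"):
    s=np.load(f"{n}{tag}.npz"); return s["mtx"],s["pose"]
def proj(P,n):
    K,T=cam(n); P=np.atleast_2d(P)
    c=(P-T[:3,3])@T[:3,:3]; u=c@K.T
    return u[:,:2]/u[:,2:]
def pix2plane(uv,n,z):
    K,T=cam(n); uv=np.atleast_2d(uv)
    d=np.c_[uv,np.ones(len(uv))]@np.linalg.inv(K).T@T[:3,:3].T
    return T[:3,3]+d*((z-T[2,3])/d[:,2:])
def stand(p): # x,y,yaw
    c,s=np.cos(p[2]),np.sin(p[2]); T=np.eye(4); T[:2,:2]=[[c,-s],[s,c]]; T[:2,3]=p[:2]; return T
h=np.sqrt(.5)
def canT(p,side=1):
    L=np.eye(4); L[:3,0]=[h,0,h];L[:3,1]=[0,1,0];L[:3,2]=[-h,0,h];L[:3,3]=[.079,.058*side,.035]
    return stand(p)@L
def tp(T,P): return np.atleast_2d(P)@T[:3,:3].T+T[:3,3]
E
python3 - <<'E'
from h import *
B=np.array([[-.075,-.1,.003],[.075,-.1,.003],[.075,.1,.003],[-.075,.1,.003]])
obs=[("top",0,(275.6,207.6)),("top",3,(264,285)),("scene",0,(350.7,305)),("scene",1,(404.4,332.8)),("scene",2,(446.7,283.9))]
# cap: top face centre of canister approx in top
def f(p):
    W=tp(stand(p),B); r=[]
    for n,i,o in obs: r+=list(proj(W[i],n)[0]-o)
    return r
s=least_squares(f,[.5,.2,1.42])
print(s.x,np.round(s.fun,1).reshape(-1,2).tolist())
for only in("top","scene"):
    def g(p):
        W=tp(stand(p),B); return sum([list(proj(W[i],n)[0]-o) for n,i,o in obs if n==only],[])
    q=least_squares(g,s.x); print(only,q.x,np.round(q.fun,1))
np.save("p.npy",s.x)
p=s.x
for n in("top","scene"):
    im=cv2.imread(f"pics/{n}0.png")
    k=5; big=cv2.resize(im,None,fx=k,fy=k,interpolation=cv2.INTER_CUBIC)
    def pl(P,col,close=True):
        q=((proj(P,n)+.5)*k).astype(int); cv2.polylines(big,[q.reshape(-1,1,2)],close,col,1,cv2.LINE_AA)
    pl(tp(stand(p),B),(0,255,0))
    t=np.linspace(0,2*np.pi,60)
    for side,rr,zs,col in((1,.0315,(.136,.16),(0,0,255)),(-1,.027,(0,.12),(255,0,0))):
        for z in zs: pl(tp(canT(p,side),np.c_[rr*np.cos(t),rr*np.sin(t),0*t+z]),col)
    oc=np.array([[16,27],[27,16],[27,-16],[16,-27],[-16,-27],[-27,-16],[-27,16],[-16,27]])/1e3
    for z in(0,.136): pl(tp(canT(p),np.c_[oc,0*oc[:,0]+z]),(0,255,255))
    y0,y1,x0,x1=(190,300,180,300) if n=="top" else (205,335,335,465)
    cv2.imwrite(f"pics/ov_{n}.png",big[y0*k:y1*k,x0*k:x1*k][:600,:])
E
```

```text
[0.52695437 0.21662584 1.44611529] [[-1.2, -0.8], [-1.2, -0.2], [-1.9, -1.0], [0.2, -0.4], [0.1, -1.2]]
top [0.52585908 0.21354304 1.44532501] [ 0.  -0.3 -0.   0.3]
scene [0.52864008 0.21873155 1.44432285] [-1.4 -0.4  0.7  0.4  0.7 -0.4]
```

View pics/ov_top.png

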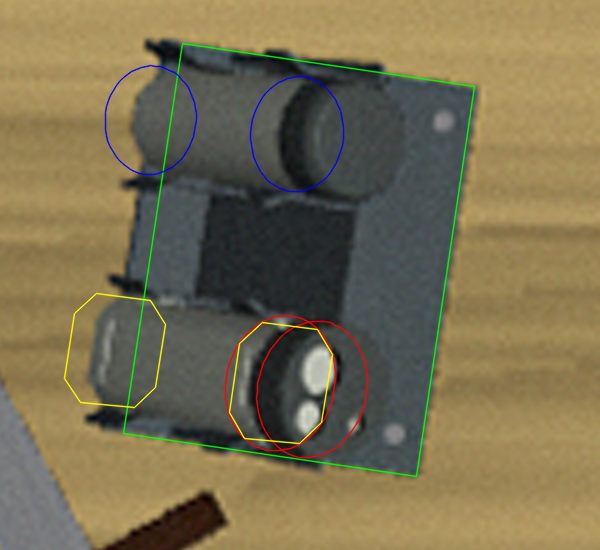

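View pics/ov_scene.png

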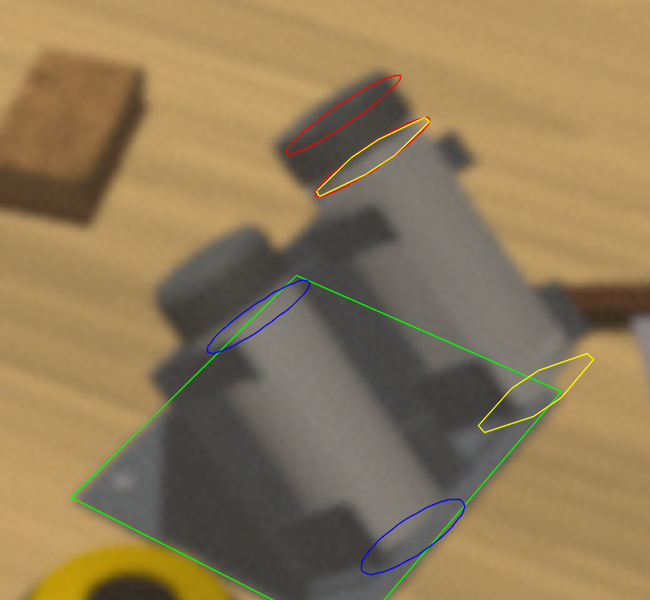

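Run:
```python
import cv2, numpy as np
im=cv2.imread("pics/top0.png")
g=cv2.cvtColor(im,cv2.COLOR_BGR2GRAY)
print(g[255:282,226:262])
k=12
a=cv2.resize(im[245:290,220:265],None,fx=k,fy=k,interpolation=cv2.INTER_CUBIC)
a=cv2.convertScaleAbs(a,alpha=1.8)
cv2.imwrite("pics/capt.png",a)
b=cv2.imread("pics/scene0.png")[215:262,385:440]
b=cv2.convertScaleAbs(cv2.resize(b,None,fx=k,fy=k,interpolation=cv2.INTER_CUBIC),alpha=1.5)
cv2.imwrite("pics/caps.png",b)
```

```text
[[ 81  83  78  80  75  78  73  79  73  85 140  74  16  25  29  31  37  34
   53  48  57  68  62  72  70  78  82  81  79  80  74  81  81  83  80  79]
 [ 89  83  82  86  79  80  81  85  66  33  19  23  37  30  31  35  42  55
   75  76  75  70  69  72  70  68  71  70  83  79  82  77  79  80  82  80]
 [ 95  90  97  86  86  86  84  68  39  25  33  29  27  28  30  42  71  71
   72  66  70  72  77  72  71  78  69  68  81  79  83  79  83  81  78  81]
 [ 97  89  90  88  94  92  92  42  29  26  33  31  31  44  49  70  66  65
   74  62  67  69  69  67  72  76  70  69  65  75  81  74  83  82  79  78]
 [ 93  95  93 110  99  98  80  28  28  28  33  30  41  47  59  64  88 134
  143 112  51  68  75  73  70  68  69  69  74  71  80  74  78  74  78  79]
 [ 94  91  95 120 107  81  30  30  32  34  32  28  38  61  71  94 159 201
  202 188  44  41  73  73  70  70  70  71  72  68  84  75  80  82  81  82]
 [ 95  88  97 124  84  64  31  29  30  33  30  41  57  70  76 150 195 196
  191 190 129  10  71  67  75  67  74  71  70  74  73  81  77  79  77  81]
 [ 91  93 105 147  79  31  34  36  36  30  34  42  75  63
[... 2223 characters left out ...]
  33  52  74  70  70  43  64
   73  74  68  68  72  71  65  62  72  68  76  72  88 116 133 130 118  74]
 [ 40  44  61  63  74  86 125  60  35  25  22  22  38  66  72  72  73  70
   72  76  73  73  76  67  70  71  70  70  81  78  79  99 120 115  86  72]
 [ 65  67  63  47  61  59  59  76  39  25  28  28  31  43  64  73  73  68
   70  68  68  70  74  66  68  67  77  84  77  72  75  75  71  75  79  79]
 [121 105  77  65  46  30  22  32  29  26  34  30  32  24  38  67  69  76
   75  73  68  65  73  71  70  82  83  77  75  77  83  80  79  77  75  80]
 [152 145 151 128 113  97  88  66  53  35  28  33  32  28  42  55  58  68
   73  79  74  75  75  74  75  77  80  73  82  78  82  78  73  77  83  77]]
```

View pics/capt.png

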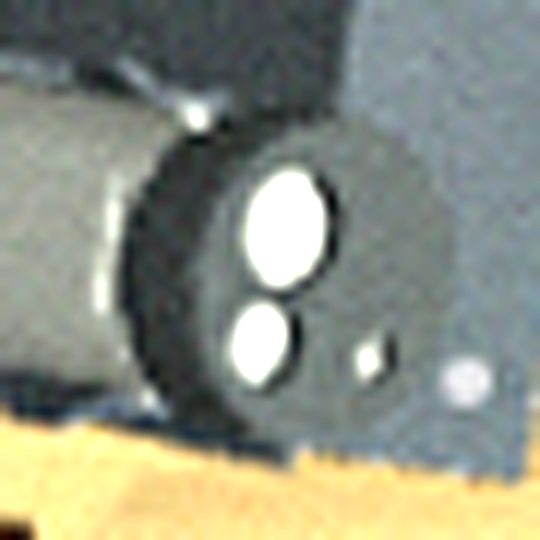

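View pics/caps.png

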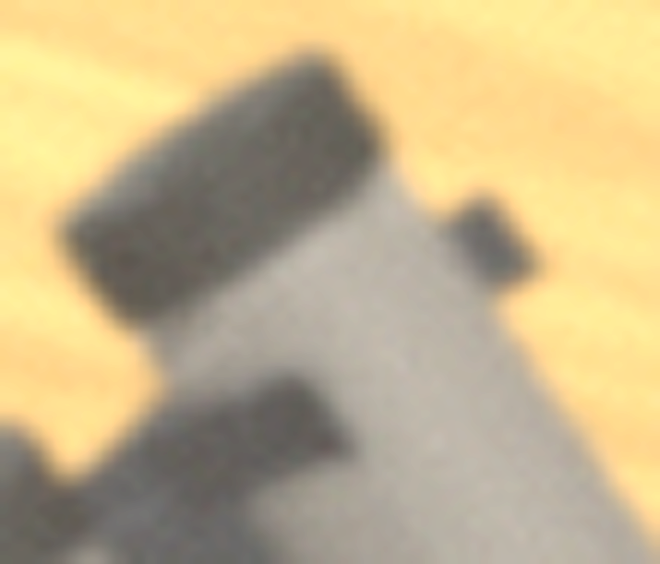

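Run:
```python
from h import *
t=np.linspace(0,2*np.pi,200)
def circ(T,r,z): return tp(T,np.c_[r*np.cos(t),r*np.sin(t),0*t+z])
H=[((243.7,263.9),.013,90),((241.6,273.1),.018,-180),((250.9,274.5),.020,-90)]
Bo=[("top",-.075,-.1,(275.6,207.6)),("top",-.075,.1,(264,285)),("scene",-.075,-.1,(350.7,305)),("scene",.075,-.1,(404.4,332.8)),("scene",.075,.1,(446.7,283.9))]
def res(q,tops=True,scene=True):
    p=q[:3];a=q[3];b=q[4]; T=canT(p); r=[]
    for o,rad,off in H:
        # outlet direction = -x (angle 180)
        th=np.pi+np.radians(off)+a
        u=proj(tp(T,[rad*np.cos(th),rad*np.sin(th),.160]),"top")[0]-o
        r+=list(u*tops)
    f=proj(circ(T,.0315,.16),"scene"); k=proj(circ(T,.0315,.136),"scene")
    r+=list(scene*np.array([f[:,0].min()-389.7,f[:,1].min()-218.5,k[:,0].max()-416.6,k[:,1].max()-241.6]))
    for n,x,y,o in Bo:
        u=proj(tp(stand(p),[x+b,y,.003]),n)[0]-o
        r+=list(u*(tops if n=="top" else scene))
    return np.array(r)
q0=[.527,.216,1.446,.7,0]
for kw in({},{"scene":False},{"tops":False}):
    s=least_squares(res,q0,kwargs=kw,loss="soft_l1")
    print(kw,np.round(s.x,4),"a deg",np.degrees(s.x[3])); print(np.round(res(s.x,**kw),1).tolist())
    if not kw: np.save("p.npy",s.x)
p=np.load("p.npy")
T=canT(p[:3]); print(T.round(4)); print("bodygrip",tp(T,[0,0,.066]),"cap",tp(T,[0,0,.148]))
for n in("top","scene"):
    im=cv2.imread(f"pics/{n}0.png"); k=5; big=cv2.resize(im,None,fx=k,fy=k,interpolation=cv2.INTER_CUBIC)
    def pl(P,col):
        q=((proj(P,n)+.5)*k).astype(int); cv2.polylines(big,[q.reshape(-1,1,2)],True,col,1,cv2.LINE_AA)
    for z in (.136,.16): pl(circ(T,.0315,z),(0,0,255))
    for z in (0,.12): pl(circ(canT(p[:3],-1),.027,z),(255,0,0))
    oc=np.array([[16,27],[27,16],[27,-16],[16,-27],[-16,-27],[-27,-16],[-27,16],[-16,27]])/1e3
    for z in(0,.136): pl(tp(T,np.c_[oc,0*oc[:,0]+z]),(0,255,255))
    y0,y1,x0,x1=(190,300,180,300) if n=="top" else (205,325,335,465)
    cv2.imwrite(f"pics/ov2_{n}.png",big[y0*k:y1*k,x0*k:x1*k])
```

```text
{} [0.5257 0.2066 1.4442 0.8363 0.0099] a deg 47.9163465475944
[-0.1, 0.0, -0.3, 0.3, -0.4, -0.1, -1.6, -0.4, 0.1, 0.6, -1.0, -0.7, -1.2, -0.1, -2.0, -1.1, 0.0, -0.5, 0.1, -1.1]
{'scene': False} [0.5256 0.2061 1.4441 0.8267 0.0074] a deg 47.36745340155434
[0.2, 0.0, -0.1, 0.3, -0.2, -0.0, -0.0, -0.0, -0.0, 0.0, 0.1, -0.5, -0.1, 0.1, -0.0, -0.0, -0.0, -0.0, -0.0, -0.0]
{'tops': False} [0.5265 0.2078 1.4401 0.7    0.0108] a deg 40.10704565915762
[-0.0, -0.0, -0.0, -0.0, -0.0, 0.0, -1.1, -0.1, 0.5, 0.9, -0.0, -0.0, -0.0, -0.0, -1.4, -0.7, 0.5, 0.2, 0.9, -0.5]
[[ 0.0893 -0.992  -0.0893  0.4781]
 [ 0.7014  0.1263 -0.7014  0.2923]
 [ 0.7071  0.      0.7071  0.035 ]
 [ 0.      0.      0.      1.    ]]
bodygrip [[0.472229   0.24604237 0.08166905]] cap [[0.46490636 0.18852386 0.1396518 ]]
```

View pics/ov2_top.png

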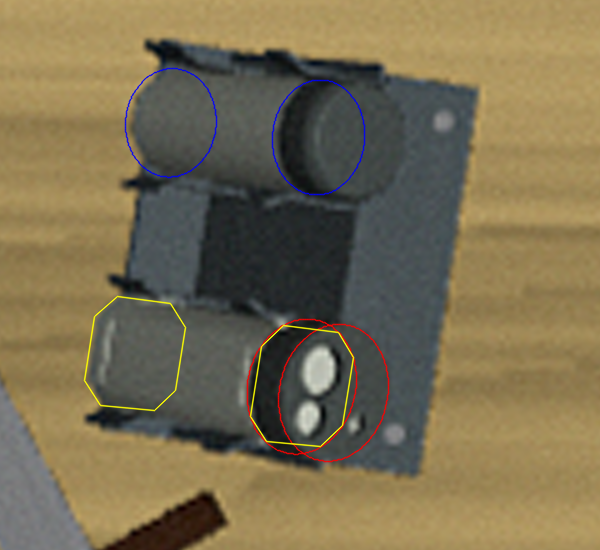

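View pics/ov2_scene.png

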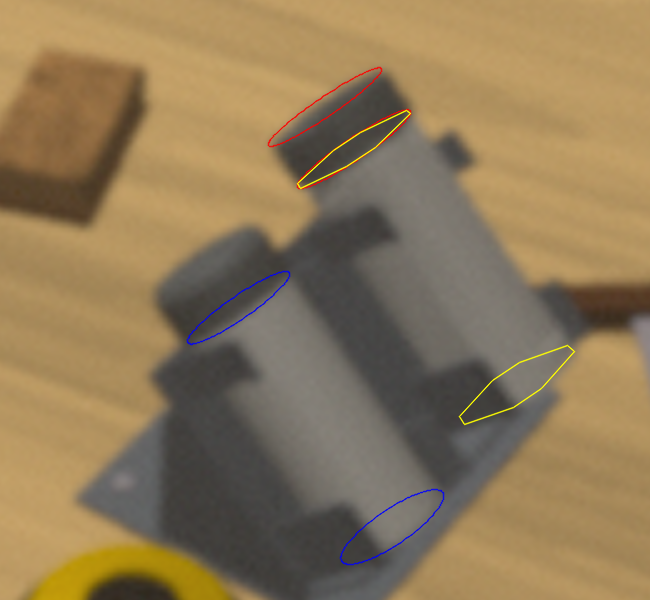

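```bash
cat >> h.py <<'E'
P0=np.array([.526,.207,1.443]); C0=canT(P0)
def Rcap(phi): # phi deg about can z from reference
    cz,cy=C0[:3,2],C0[:3,1]; z=-cz; y=-cy; x=np.cross(y,z)
    M=np.c_[x,y,z]; return R.from_rotvec(np.radians(phi)*cz)*R.from_matrix(M)
def Rbody(sgn=1):
    z=-C0[:3,0]; y=sgn*C0[:3,1]; return R.from_matrix(np.c_[np.cross(y,z),y,z])
def cur():
    from plant import env
    s=env.sense(); return s, np.array(s["position"]), R.from_euler("xyz",s["tcp_rot"])
def plan(pos,rot,n=None):
    s,p,r=cur(); dp=np.asarray(pos)-p; rv=np.degrees((rot*r.inv()).as_rotvec())
    m=max(np.linalg.norm(dp)/.0625,np.linalg.norm(rv)/10.7)
    print("t",s["time_s"],"q",np.round(s["qpos"],2),"pos",np.round(p,4),"F",np.round(s["force"],1),"w",round(s["gripper_width"],4))
    print("dp",np.round(dp,4),"rv",np.round(rv,2),"rows>=",round(m,2))
    if n: print("per row",np.round(dp/n,4),np.round(rv/n,2))
E
python3 - <<'E'
from h import *
print(C0.round(3)); tz=-C0[:3,2]
g=tp(C0,[0,0,.149])[0]
rc=Rcap(-66)
print("capgrip",g,"TCP grasp",g+.0187*tz,"pre",g-.07*tz)
plan(g-.07*tz,rc,15)
plan([.4,-.35,.40],rc,10)
plan([.4,-.35,.40],Rcap(0),10)
E
```

```text
[[ 0.09  -0.992 -0.09   0.479]
 [ 0.701  0.127 -0.701  0.293]
 [ 0.707  0.     0.707  0.035]
 [ 0.     0.     0.     1.   ]]
capgrip [0.46511357 0.18824807 0.14035891] TCP grasp [0.46679881 0.20136314 0.12713601] pre [0.45880518 0.13915424 0.18985639]
t 1.1 q [ 1.25  0.54 -0.    1.54  0.    1.07 -0.07] pos [ 0.1645 -0.6289  0.2313] F [-0.4  0.4  0.3] w 0.0855
dp [ 0.2943  0.768  -0.0414] rv [44.53 -6.52  1.92] rows>= 13.18
per row [ 0.0196  0.0512 -0.0028] [ 2.97 -0.43  0.13]
t 1.1 q [ 1.25  0.54 -0.    1.54  0.    1.07 -0.07] pos [ 0.1645 -0.6289  0.2313] F [-0.4  0.4  0.3] w 0.0855
dp [0.2355 0.2789 0.1687] rv [44.53 -6.52  1.92] rows>= 6.43
per row [0.0236 0.0279 0.0169] [ 4.45 -0.65  0.19]
t 1.1 q [ 1.25  0.54 -0.    1.54  0.    1.07 -0.07] pos [ 0.1645 -0.6289  0.2313] F [-0.4  0.4  0.3] w 0.0855
dp [0.2355 0.2789 0.1687] rv [ 35.77 -31.46  64.32] rows>= 7.48
per row [0.0236 0.0279 0.0169] [ 3.58 -3.15  6.43]
```

{"op": "step_arm", "data": {"series": [{"x": 0.025, "y": 0.03, "z": 0.03, "fingers": 0.085}, {"x": 0.03, "y": 0.035, "z": 0.03}, {"x": 0.03, "y": 0.035, "z": 0.03}, {"x": 0.03, "y": 0.035, "z": 0.03}, {"x": 0.03, "y": 0.04, "z": 0.03}]}}

```text
invalid input at $.series[0]: expected keys fingers, x, y, z, rx, ry, rz
```

{"op": "step_arm", "data": {"series": [{"x": 0.03, "y": 0.045, "z": 0.01}, {"x": 0.025, "y": 0.05}, {"x": 0.02, "y": 0.05}, {"x": 0.02, "y": 0.05}, {"x": 0.015, "y": 0.05}]}}

```text
invalid input at $.series[0]: expected keys fingers, x, y, z, rx, ry, rz
```

Run:
```python
from h import *
tz=-C0[:3,2]; g=tp(C0,[0,0,.149])[0]
plan(g-.07*tz,Rcap(-66),10)
```

```text
t 1.1 q [ 1.25  0.54 -0.    1.54  0.    1.07 -0.07] pos [ 0.1645 -0.6289  0.2313] F [-0.4  0.4  0.3] w 0.0855
dp [ 0.2943  0.768  -0.0414] rv [44.53 -6.52  1.92] rows>= 13.18
per row [ 0.0294  0.0768 -0.0041] [ 4.45 -0.65  0.19]
```

{"op": "step_arm", "data": {"series": [{"x": 0.025, "y": 0.03, "z": 0.03, "fingers": 0.085, "rx": 0, "ry": 0, "rz": 0}, {"x": 0.03, "y": 0.035, "z": 0.03, "fingers": 0.085, "rx": 0, "ry": 0, "rz": 0}, {"x": 0.03, "y": 0.035, "z": 0.03, "fingers": 0.085, "rx": 0, "ry": 0, "rz": 0}, {"x": 0.03, "y": 0.035, "z": 0.03, "fingers": 0.085, "rx": 0, "ry": 0, "rz": 0}, {"x": 0.03, "y": 0.04, "z": 0.03, "fingers": 0.085, "rx": 0, "ry": 0, "rz": 0}]}}

```text
time_s: 1.72
position: [0.3103, -0.4527, 0.3824]
tcp_rot: [3.141, -0.0, 0.256]
force: [0.9, 0.0, -0.7]
gripper_width: 0.085
```

{"op": "step_arm", "data": {"series": [{"x": 0.03, "y": 0.045, "z": 0.01, "fingers": 0.085, "rx": 0, "ry": 0, "rz": 0}, {"x": 0.025, "y": 0.05, "z": 0, "fingers": 0.085, "rx": 0, "ry": 0, "rz": 0}, {"x": 0.02, "y": 0.05, "z": 0, "fingers": 0.085, "rx": 0, "ry": 0, "rz": 0}, {"x": 0.02, "y": 0.05, "z": 0, "fingers": 0.085, "rx": 0, "ry": 0, "rz": 0}, {"x": 0.015, "y": 0.05, "z": 0, "fingers": 0.085, "rx": 0, "ry": 0, "rz": 0}]}}

```text
time_s: 2.35
position: [0.42, -0.207, 0.3915]
tcp_rot: [3.141, -0.001, 0.256]
force: [0.7, 0.5, -0.5]
gripper_width: 0.0848
```

Run:
```python
from h import *
tz=-C0[:3,2]; g=tp(C0,[0,0,.149])[0]
plan(g-.07*tz,Rcap(-66),10)
```

```text
t 2.35 q [ 0.63  0.09 -0.29  1.77  0.03  1.29 -0.98] pos [ 0.42   -0.207   0.3915] F [ 0.7  0.5 -0.5] w 0.0848
dp [ 0.0388  0.3462 -0.2016] rv [44.55 -6.48  1.91] rows>= 6.44
per row [ 0.0039  0.0346 -0.0202] [ 4.45 -0.65  0.19]
```

{"op": "step_arm", "data": {"series": [{"x": 0.005, "y": 0.035, "z": -0.01, "fingers": 0.085, "rx": 4.5, "ry": -0.6, "rz": 0.2}, {"x": 0.004, "y": 0.035, "z": -0.01, "fingers": 0.085, "rx": 4.5, "ry": -0.6, "rz": 0.2}, {"x": 0.004, "y": 0.035, "z": -0.01, "fingers": 0.085, "rx": 4.5, "ry": -0.6, "rz": 0.2}, {"x": 0.004, "y": 0.035, "z": -0.02, "fingers": 0.085, "rx": 4.5, "ry": -0.7, "rz": 0.2}, {"x": 0.004, "y": 0.035, "z": -0.02, "fingers": 0.085, "rx": 4.5, "ry": -0.7, "rz": 0.2}]}}

```text
time_s: 2.98
position: [0.4407, -0.0329, 0.3211]
tcp_rot: [-2.773, -0.155, 0.245]
force: [-0.2, -0.2, -0.1]
gripper_width: 0.085
```

Run:
```python
from h import *
tz=-C0[:3,2]; g=tp(C0,[0,0,.149])[0]
plan(g-.07*tz,Rcap(-66),5)
```

```text
t 2.975 q [ 0.61  0.15 -0.38  1.94 -0.38  1.14 -0.89] pos [ 0.4407 -0.0329  0.3211] F [-0.2 -0.2 -0.1] w 0.085
dp [ 0.0181  0.1721 -0.1313] rv [21.93 -3.22  0.89] rows>= 3.47
per row [ 0.0036  0.0344 -0.0263] [ 4.39 -0.64  0.18]
```

{"op": "step_arm", "data": {"series": [{"x": 0.004, "y": 0.035, "z": -0.026, "fingers": 0.085, "rx": 4.4, "ry": -0.6, "rz": 0.2}, {"x": 0.004, "y": 0.035, "z": -0.026, "fingers": 0.085, "rx": 4.4, "ry": -0.6, "rz": 0.2}, {"x": 0.004, "y": 0.034, "z": -0.026, "fingers": 0.085, "rx": 4.4, "ry": -0.7, "rz": 0.2}, {"x": 0.003, "y": 0.034, "z": -0.026, "fingers": 0.085, "rx": 4.4, "ry": -0.7, "rz": 0.1}, {"x": 0.003, "y": 0.034, "z": -0.027, "fingers": 0.085, "rx": 4.4, "ry": -0.6, "rz": 0.2}]}}

```text
time_s: 3.6
position: [0.4591, 0.1387, 0.1898]
tcp_rot: [-2.401, -0.292, 0.177]
force: [0.2, 0.0, -0.6]
gripper_width: 0.085
```

Run:
```python
from h import *
from plant import vision
tz=-C0[:3,2]; g=tp(C0,[0,0,.149])[0]
plan(g+.0187*tz,Rcap(-66),5)
for n in("scene","top"):
    im=vision.snapshot(n)["img"][:,:,::-1]
    c=im[190:320,320:480] if n=="scene" else im[180:300,180:320]
    cv2.imwrite(f"pics/pre_{n}.png",cv2.resize(c,None,fx=4,fy=4,interpolation=cv2.INTER_CUBIC))
```

```text
t 3.6 q [ 0.59  0.49 -0.57  2.15 -0.86  0.73 -0.5 ] pos [0.4591 0.1387 0.1898] F [ 0.2  0.  -0.6] w 0.085
dp [ 0.0077  0.0627 -0.0627] rv [-0.01  0.02 -0.01] rows>= 1.42
per row [ 0.0015  0.0125 -0.0125] [-0.  0. -0.]
```

View pics/pre_scene.png

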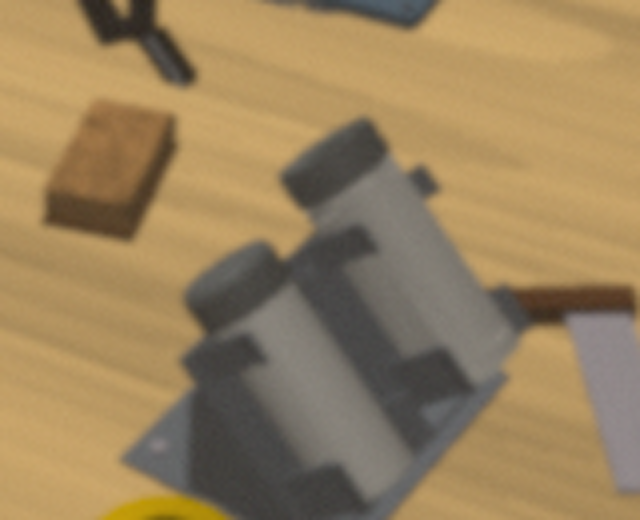

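View pics/pre_top.png

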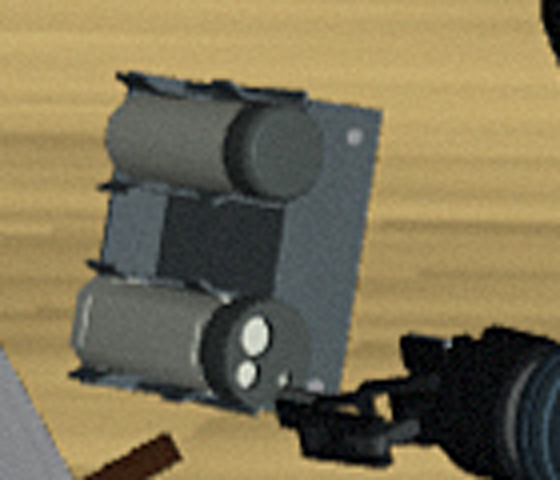

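Run:
```python
from h import *
s,p,r=cur()
for n in("scene","top"):
    for k in(0,-.03,-.1): print(n,k,proj(p+k*r.as_matrix()[:,2],n)[0].round(1))
    for w in(-.057,.057): print(" jaw",proj(p-.0317*r.as_matrix()[:,2]+w*r.as_matrix()[:,1],n)[0].round(1))
    print(" cap",proj(tp(C0,[0,0,.16]),n)[0].round(1))
    im=None
print(p,r.as_matrix().round(3))
from plant import vision
im=vision.snapshot("top")["img"][:,:,::-1]
cv2.imwrite("pics/pre_top2.png",cv2.resize(im[180:380,180:400],None,fx=3,fy=3,interpolation=cv2.INTER_CUBIC))
im=vision.snapshot("scene")["img"][:,:,::-1]
cv2.imwrite("pics/pre_scene2.png",cv2.resize(im[100:300,270:470],None,fx=3,fy=3,interpolation=cv2.INTER_CUBIC))
```

```text
scene 0 [386.1 205.5]
scene -0.03 [378.7 194.9]
scene -0.1 [361.3 170.1]
 jaw [398.1 181.1]
 jaw [359.3 207. ]
 cap [399.5 226. ]
top 0 [262.1 272.5]
top -0.03 [270.8 274.1]
top -0.1 [292.4 278.1]
 jaw [251.3 283. ]
 jaw [290.2 265.9]
 cap [246.2 267.9]
[0.4558041  0.14025547 0.18786826] [[ 0.944  0.319  0.082]
 [ 0.171 -0.689  0.704]
 [ 0.281 -0.651 -0.705]]
```

View pics/pre_top2.png

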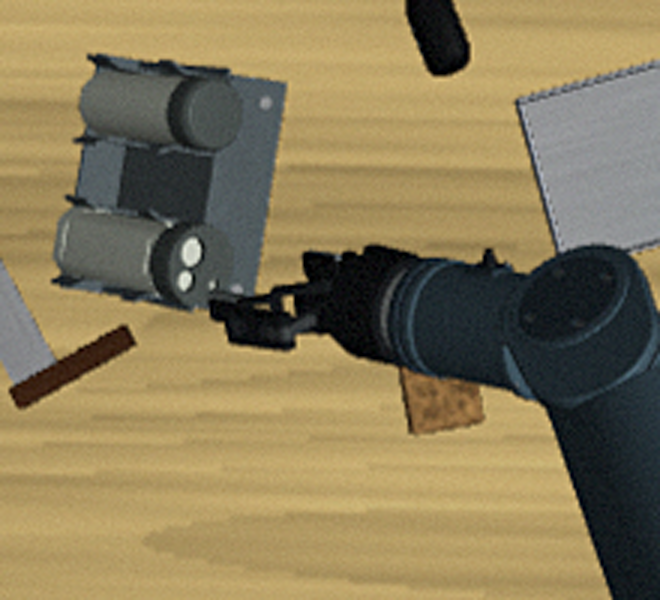

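View pics/pre_scene2.png

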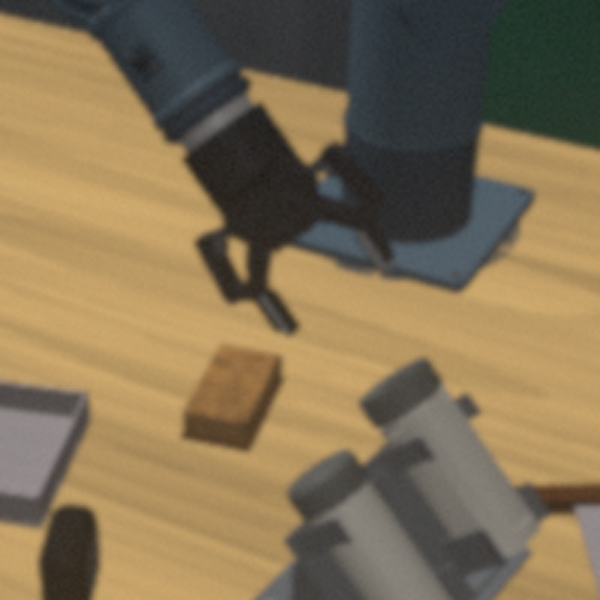

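Run:
```python
from h import *
from plant import vision
tz=-C0[:3,2]; g=tp(C0,[0,0,.149])[0]
for i in range(4):
    s,p,r=cur(); print(s["time_s"],p.round(4),s["tcp_rot"].round(3),s["joint_velocities"].round(3))
    vision.snapshot("top")
plan(g+.0187*tz,Rcap(-66),5)
```

```text
3.8 [0.4584 0.1379 0.1903] [-2.402 -0.289  0.178] [ 0.004 -0.042  0.015 -0.023  0.003  0.006 -0.002]
3.85 [0.4592 0.1374 0.1909] [-2.403 -0.291  0.178] [ 0.001 -0.027  0.008 -0.01  -0.002 -0.002  0.006]
3.9 [0.4596 0.1371 0.1912] [-2.404 -0.292  0.178] [ 0.001 -0.014  0.001 -0.001 -0.003 -0.004  0.006]
3.95 [0.4597 0.1371 0.1913] [-2.404 -0.293  0.178] [ 0.    -0.005 -0.     0.005 -0.004 -0.003  0.004]
t 4.0 q [ 0.59  0.48 -0.57  2.15 -0.85  0.74 -0.5 ] pos [0.4596 0.1372 0.1913] F [ 0.2 -0.1  0. ] w 0.0855
dp [ 0.0072  0.0642 -0.0642] rv [ 0.16  0.08 -0.  ] rows>= 1.46
per row [ 0.0014  0.0128 -0.0128] [ 0.03  0.02 -0.  ]
```

{"op": "step_arm", "data": {"series": [{"x": 0.001, "y": 0.013, "z": -0.013, "fingers": 0.085, "rx": 0, "ry": 0, "rz": 0}, {"x": 0.001, "y": 0.013, "z": -0.013, "fingers": 0.085, "rx": 0, "ry": 0, "rz": 0}, {"x": 0.002, "y": 0.013, "z": -0.013, "fingers": 0.085, "rx": 0, "ry": 0, "rz": 0}, {"x": 0.002, "y": 0.013, "z": -0.013, "fingers": 0.085, "rx": 0, "ry": 0, "rz": 0}, {"x": 0.001, "y": 0.011, "z": -0.011, "fingers": 0.085, "rx": 0, "ry": 0, "rz": 0}]}}

```text
time_s: 4.62
position: [0.4666, 0.2009, 0.1277]
tcp_rot: [-2.404, -0.292, 0.178]
force: [0.8, -0.1, 0.5]
gripper_width: 0.0855
```

{"op": "step_arm", "data": {"force": 30, "series": [{"x": 0, "y": 0, "z": 0, "fingers": 0.085, "rx": 0, "ry": 0, "rz": 0}, {"x": 0, "y": 0, "z": 0, "fingers": 0.085, "rx": 0, "ry": 0, "rz": 0}, {"x": 0, "y": 0, "z": 0, "fingers": 0.072, "rx": 0, "ry": 0, "rz": 0}, {"x": 0, "y": 0, "z": 0, "fingers": 0.072, "rx": 0, "ry": 0, "rz": 0}, {"x": 0, "y": 0, "z": 0, "fingers": 0.072, "rx": 0, "ry": 0, "rz": 0}]}}

```text
time_s: 5.25
position: [0.4656, 0.201, 0.1274]
tcp_rot: [-2.402, -0.291, 0.178]
force: [-0.5, -0.8, 0.4]
gripper_width: 0.0721
```

Run:
```python
from h import *
from plant import vision
tz=-C0[:3,2]; g=tp(C0,[0,0,.149])[0]
plan(g+.0187*tz,Rcap(-66),5)
im=vision.snapshot("top")["img"][:,:,::-1]
cv2.imwrite("pics/g_top.png",cv2.resize(im[220:310,190:310],None,fx=6,fy=6,interpolation=cv2.INTER_CUBIC))
im=vision.snapshot("scene")["img"][:,:,::-1]
cv2.imwrite("pics/g_scene.png",cv2.resize(im[150:270,340:480],None,fx=5,fy=5,interpolation=cv2.INTER_CUBIC))
```

```text
t 5.25 q [ 0.5   0.65 -0.64  2.17 -0.96  0.5  -0.42] pos [0.4656 0.201  0.1274] F [-0.5 -0.8  0.4] w 0.0721
dp [ 0.0012  0.0004 -0.0003] rv [ 0.05 -0.06 -0.05] rows>= 0.02
per row [ 0.0002  0.0001 -0.0001] [ 0.01 -0.01 -0.01]
```

View pics/g_top.png

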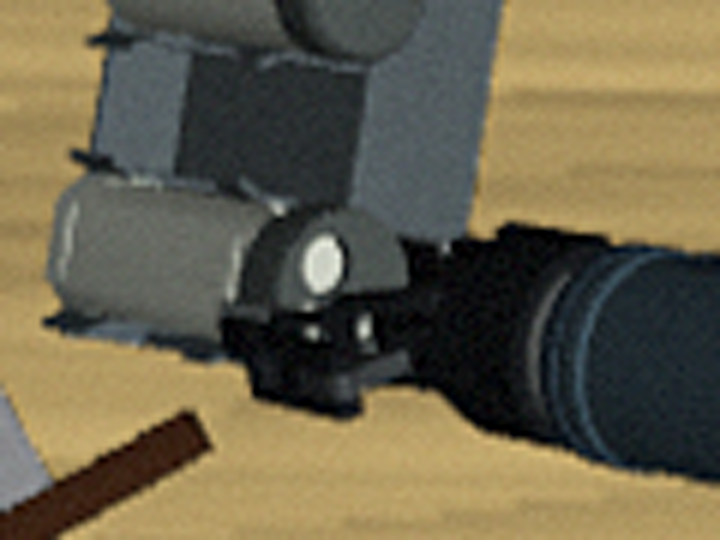

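View pics/g_scene.png

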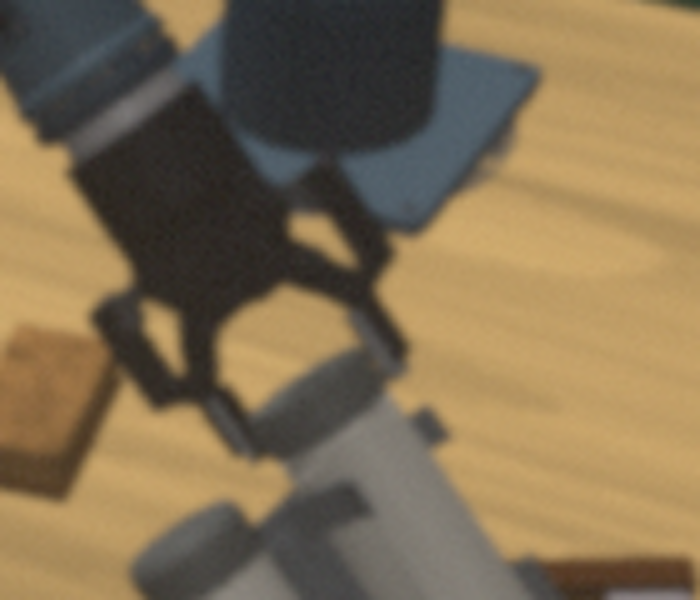

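{"op": "step_arm", "data": {"force": 35, "series": [{"x": 0.001, "y": 0, "z": 0, "fingers": 0.055, "rx": 0, "ry": 0, "rz": 0}, {"x": 0, "y": 0, "z": 0, "fingers": 0.055, "rx": 0, "ry": 0, "rz": 0}, {"x": 0, "y": 0, "z": 0, "fingers": 0.055, "rx": 0, "ry": 0, "rz": 0}, {"x": 0, "y": 0, "z": 0, "fingers": 0.055, "rx": 0, "ry": 0, "rz": 0}, {"x": 0, "y": 0, "z": 0, "fingers": 0.055, "rx": 0, "ry": 0, "rz": 0}]}}

```text
time_s: 5.98
position: [0.4663, 0.2006, 0.1272]
tcp_rot: [-2.402, -0.29, 0.178]
force: [-1.5, -4.8, 4.7]
gripper_width: 0.0624
```

Run:
```python
from h import *
tz=-C0[:3,2]; g=tp(C0,[0,0,.149])[0]
plan(g+.0187*tz,Rcap(-66)); print(C0[:3,2])
```

```text
t 5.975 q [ 0.5   0.65 -0.64  2.17 -0.96  0.5  -0.42] pos [0.4663 0.2006 0.1272] F [-1.5 -4.8  4.7] w 0.0624
dp [ 0.0005  0.0008 -0.    ] rv [ 0.05 -0.1  -0.05] rows>= 0.01
[-0.09011988 -0.70134044  0.70710678]
```

{"op": "step_arm", "data": {"series": [{"x": 0, "y": 0, "z": 0, "fingers": 0.055, "rx": -0.72, "ry": -5.61, "rz": 5.66}, {"x": 0, "y": 0, "z": 0, "fingers": 0.055, "rx": -0.72, "ry": -5.61, "rz": 5.66}, {"x": 0, "y": 0, "z": 0, "fingers": 0.055, "rx": -0.72, "ry": -5.61, "rz": 5.66}, {"x": 0, "y": 0, "z": 0, "fingers": 0.055, "rx": -0.72, "ry": -5.61, "rz": 5.66}, {"x": 0, "y": 0, "z": 0, "fingers": 0.055, "rx": -0.72, "ry": -5.61, "rz": 5.66}]}}

```text
time_s: 6.6
position: [0.4673, 0.2002, 0.1271]
tcp_rot: [-2.734, -0.688, 0.844]
force: [0.7, -2.1, -0.9]
gripper_width: 0.0622
```

Run:
```python
from h import *
tz=-C0[:3,2]; g=tp(C0,[0,0,.149])[0]
plan(g+.0187*tz,Rcap(67)); print(cur()[0]["moment"])
```

```text
t 6.6 q [ 0.62  0.71 -0.8   2.16 -0.76  0.43  0.11] pos [0.4673 0.2002 0.1271] F [ 0.7 -2.1 -0.9] w 0.0622
dp [-0.0005  0.0011  0.0001] rv [ -8.28 -64.98  65.73] rows>= 8.67
[-1.13029267  0.05307276 -0.11366152]
```

Turning well. 93° remain; continue 80° over two calls, then check.

{"op": "step_arm", "data": {"series": [{"x": 0, "y": 0, "z": 0, "fingers": 0.055, "rx": -0.72, "ry": -5.61, "rz": 5.66}, {"x": 0, "y": 0, "z": 0, "fingers": 0.055, "rx": -0.72, "ry": -5.61, "rz": 5.66}, {"x": 0, "y": 0, "z": 0, "fingers": 0.055, "rx": -0.72, "ry": -5.61, "rz": 5.66}, {"x": 0, "y": 0, "z": 0, "fingers": 0.055, "rx": -0.72, "ry": -5.61, "rz": 5.66}, {"x": 0, "y": 0, "z": 0, "fingers": 0.055, "rx": -0.72, "ry": -5.61, "rz": 5.66}]}}

```text
time_s: 7.22
position: [0.4688, 0.1997, 0.1269]
tcp_rot: [2.898, -0.751, 1.785]
force: [5.1, -1.4, -3.9]
gripper_width: 0.0623
```

{"op": "step_arm", "data": {"series": [{"x": 0, "y": 0, "z": 0, "fingers": 0.055, "rx": -0.72, "ry": -5.61, "rz": 5.66}, {"x": 0, "y": 0, "z": 0, "fingers": 0.055, "rx": -0.72, "ry": -5.61, "rz": 5.66}, {"x": 0, "y": 0, "z": 0, "fingers": 0.055, "rx": -0.72, "ry": -5.61, "rz": 5.66}, {"x": 0, "y": 0, "z": 0, "fingers": 0.055, "rx": -0.72, "ry": -5.61, "rz": 5.66}, {"x": 0, "y": 0, "z": 0, "fingers": 0.055, "rx": -0.72, "ry": -5.61, "rz": 5.66}]}}

```text
time_s: 7.85
position: [0.47, 0.1997, 0.1273]
tcp_rot: [2.459, -0.42, 2.537]
force: [5.7, 0.4, -3.7]
gripper_width: 0.0624
```

Run:
```python
from h import *
tz=-C0[:3,2]; g=tp(C0,[0,0,.149])[0]
plan(g+.0187*tz,Rcap(67)); print(cur()[0]["moment"])
```

```text
t 7.85 q [ 0.8   0.85 -1.05  2.15 -0.19  0.34  0.99] pos [0.47   0.1997 0.1273] F [ 5.7  0.4 -3.7] w 0.0624
dp [-0.0032  0.0017 -0.0001] rv [-1.04 -8.66  9.37] rows>= 1.2
[-1.27217486 -0.7319468  -0.98449103]
```

{"op": "step_arm", "data": {"series": [{"x": -0.001, "y": 0, "z": 0, "fingers": 0.055, "rx": -0.6, "ry": -4.6, "rz": 4.7}, {"x": -0.001, "y": 0, "z": 0, "fingers": 0.055, "rx": -0.6, "ry": -4.6, "rz": 4.7}, {"x": 0, "y": 0, "z": 0, "fingers": 0.055, "rx": 0, "ry": 0, "rz": 0}, {"x": 0, "y": 0, "z": 0, "fingers": 0.055, "rx": 0, "ry": 0, "rz": 0}, {"x": 0, "y": 0, "z": 0, "fingers": 0.055, "rx": 0, "ry": 0, "rz": 0}]}}

```text
time_s: 8.48
position: [0.4692, 0.1995, 0.1276]
tcp_rot: [2.397, -0.271, 2.718]
force: [7.1, -0.3, -2.7]
gripper_width: 0.0621
```

Run:
```python
from h import *
from plant import vision
tz=-C0[:3,2]; g=tp(C0,[0,0,.149])[0]
plan(g+.0187*tz,Rcap(67)); print(cur()[0]["moment"])
im=vision.snapshot("top")["img"][:,:,::-1]
cv2.imwrite("pics/t_top.png",cv2.resize(im[230:300,200:300],None,fx=7,fy=7,interpolation=cv2.INTER_CUBIC))
```

```text
t 8.475 q [ 0.82  0.88 -1.08  2.15 -0.09  0.34  1.12] pos [0.4692 0.1995 0.1276] F [ 7.1 -0.3 -2.7] w 0.0621
dp [-0.0024  0.0019 -0.0004] rv [0.18 0.47 0.24] rows>= 0.05
[-1.20222863 -1.19489468 -1.23033575]
```

View pics/t_top.png

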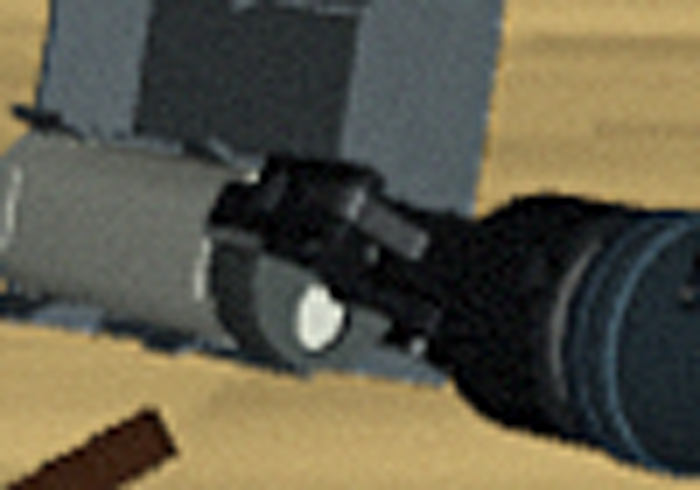

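{"op": "step_arm", "data": {"series": [{"x": 0, "y": 0, "z": 0, "fingers": 0.085, "rx": 0, "ry": 0, "rz": 0}, {"x": 0, "y": 0, "z": 0, "fingers": 0.085, "rx": 0, "ry": 0, "rz": 0}, {"x": 0, "y": 0, "z": 0, "fingers": 0.085, "rx": 0, "ry": 0, "rz": 0}, {"x": 0, "y": 0, "z": 0, "fingers": 0.085, "rx": 0, "ry": 0, "rz": 0}, {"x": -0.001, "y": -0.01, "z": 0.01, "fingers": 0.085, "rx": 0, "ry": 0, "rz": 0}]}}

```text
time_s: 9.15
position: [0.4626, 0.1915, 0.1374]
tcp_rot: [2.398, -0.278, 2.727]
force: [0.1, 1.1, 0.1]
gripper_width: 0.0849
```

{"op": "step_arm", "data": {"series": [{"x": -0.002, "y": -0.015, "z": 0.015, "fingers": 0.085, "rx": 0, "ry": 0, "rz": 0}, {"x": -0.002, "y": -0.02, "z": 0.02, "fingers": 0.085, "rx": 0, "ry": 0, "rz": 0}, {"x": -0.003, "y": -0.025, "z": 0.025, "fingers": 0.085, "rx": 0, "ry": 0, "rz": 0}, {"x": -0.003, "y": -0.025, "z": 0.025, "fingers": 0.085, "rx": 0, "ry": 0, "rz": 0}, {"x": -0.003, "y": -0.025, "z": 0.025, "fingers": 0.085, "rx": 0, "ry": 0, "rz": 0}]}}

```text
time_s: 9.78
position: [0.45, 0.0798, 0.2485]
tcp_rot: [2.398, -0.277, 2.724]
force: [0.4, -0.4, 0.3]
gripper_width: 0.085
```

Run:
```python
from h import *
from plant import vision
plan([.45,.1,.3],Rcap(67))
s=vision.snapshot("top");im=s["img"][:,:,::-1]; cv2.imwrite("pics/top1.png",im)
a=cv2.convertScaleAbs(cv2.resize(im[245:290,220:265],None,fx=12,fy=12,interpolation=cv2.INTER_CUBIC),alpha=1.8)
cv2.imwrite("pics/capt1.png",a)
```

```text
t 9.775 q [ 1.21  0.66 -1.24  2.08 -0.23  0.78  1.27] pos [0.45   0.0798 0.2485] F [ 0.4 -0.4  0.3] w 0.085
dp [-0.      0.0202  0.0515] rv [ 0.11  0.15 -0.14] rows>= 0.89
```

View pics/capt1.png

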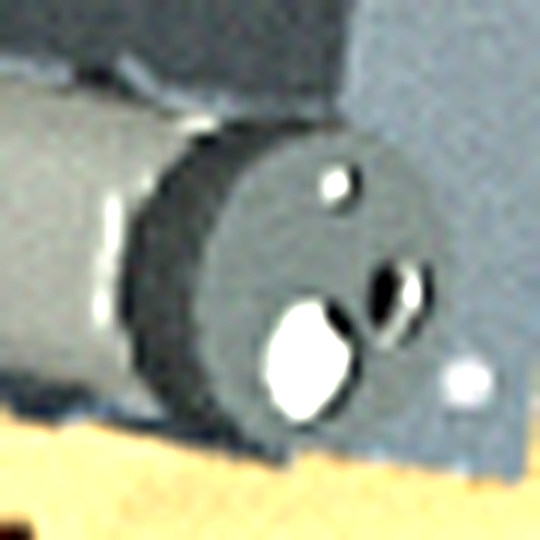

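Run:
```python
from h import *
q=np.load("p.npy")
def px(x,y): return ((x+.5)/12-.5+220,(y+.5)/12-.5+245)
H=[(px(311,361),.013,90),(px(400,305),.018,-180),(px(340,186),.020,-90)]
def res(v,roll=None):
    T=canT([v[0],v[1],q[2]]); r=[]
    for o,rad,off in H:
        th=np.pi+np.radians(off)+v[2]
        r+=list(proj(tp(T,[rad*np.cos(th),rad*np.sin(th),.160]),"top")[0]-o)
    return np.array(r)
s=least_squares(res,[q[0],q[1],np.pi]); print(s.x,np.degrees(s.x[2]),res(s.x).round(1)); 
s2=least_squares(lambda a:res([.5256,.2061,a[0]]),[np.pi]); print(np.degrees(s2.x),s2.fun.round(1))
```

```text
[0.52373384 0.20623795 3.11513071] 178.48384223630424 [ 0.1 -0.1 -0.3 -0.2  0.2  0.3]
[175.62068176] [-0.  -0.9 -0.3 -0.6  0.6 -0.5]
```

Run:
```python
from h import *
Rb=Rbody(-1); tz=-C0[:3,0]
g=tp(C0,[0,0,.066])[0]; print(g,"tz",tz)
plan(g-.12*tz+[0,0,.04],Rb,15)
# intermediate: tool down with yaw so y=-cy
y=-C0[:3,1]; z=np.array([0,0,-1.]); Rd=R.from_matrix(np.c_[np.cross(y,z),y,z])
plan([.46,.2,.38],Rd,10)
print(np.degrees((Rb*Rd.inv()).as_rotvec()), g-.12*tz+[0,0,.04])
```

```text
[0.47259352 0.24645933 0.08166905] tz [-0.09011988 -0.70134044 -0.70710678]
t 9.825 q [ 1.22  0.66 -1.24  2.07 -0.23  0.78  1.28] pos [0.4522 0.0769 0.2504] F [ 3.  -1.2  1.2] w 0.085
dp [ 0.0312  0.2537 -0.0439] rv [-77.61  10.16 -73.76] rows>= 10.05
per row [ 0.0021  0.0169 -0.0029] [-5.17  0.68 -4.92]
t 9.825 q [ 1.22  0.66 -1.24  2.07 -0.23  0.78  1.28] pos [0.4522 0.0769 0.2504] F [ 3.  -1.2  1.2] w 0.085
dp [0.0078 0.1231 0.1296] rv [-35.59  31.26 -63.44] rows>= 7.4
per row [0.0008 0.0123 0.013 ] [-3.56  3.13 -6.34]
[-4.46330321e+01  5.73519381e+00 -1.30551866e-14] [0.48340791 0.33062018 0.20652186]
```

{"op": "step_arm", "data": {"series": [{"x": 0.001, "y": 0.0, "z": 0.03, "fingers": 0.085, "rx": -3.6, "ry": 3.1, "rz": -6.3}, {"x": 0.001, "y": 0.01, "z": 0.025, "fingers": 0.085, "rx": -3.6, "ry": 3.1, "rz": -6.3}, {"x": 0.001, "y": 0.013, "z": 0.02, "fingers": 0.085, "rx": -3.6, "ry": 3.1, "rz": -6.3}, {"x": 0.001, "y": 0.015, "z": 0.015, "fingers": 0.085, "rx": -3.6, "ry": 3.1, "rz": -6.3}, {"x": 0.001, "y": 0.015, "z": 0.01, "fingers": 0.085, "rx": -3.6, "ry": 3.1, "rz": -6.3}]}}

```text
time_s: 10.45
position: [0.4551, 0.1342, 0.348]
tcp_rot: [2.825, -0.255, 2.048]
force: [-0.1, -0.8, -0.2]
gripper_width: 0.0852
```

{"op": "step_arm", "data": {"series": [{"x": 0.001, "y": 0.015, "z": 0.01, "fingers": 0.085, "rx": -3.6, "ry": 3.1, "rz": -6.3}, {"x": 0.001, "y": 0.015, "z": 0.01, "fingers": 0.085, "rx": -3.6, "ry": 3.1, "rz": -6.3}, {"x": 0.001, "y": 0.015, "z": 0.005, "fingers": 0.085, "rx": -3.6, "ry": 3.2, "rz": -6.4}, {"x": 0, "y": 0.015, "z": 0.005, "fingers": 0.085, "rx": -3.6, "ry": 3.2, "rz": -6.4}, {"x": 0, "y": 0.015, "z": 0, "fingers": 0.085, "rx": -3.6, "ry": 3.1, "rz": -6.4}]}}

```text
time_s: 11.08
position: [0.4578, 0.2069, 0.3762]
tcp_rot: [3.141, -0.011, 1.463]
force: [0.7, -0.5, 0.2]
gripper_width: 0.085
```

Run:
```python
from h import *
Rb=Rbody(-1); tz=-C0[:3,0]
g=tp(C0,[0,0,.066])[0]
plan(g-.12*tz+[0,0,.04],Rb,10)
```

```text
t 11.075 q [ 0.36  0.29 -1.05  1.69  0.26  1.3  -0.85] pos [0.4578 0.2069 0.3762] F [ 0.7 -0.5  0.2] w 0.085
dp [ 0.0256  0.1237 -0.1697] rv [-45.28   5.41  -1.08] rows>= 4.26
per row [ 0.0026  0.0124 -0.017 ] [-4.53  0.54 -0.11]
```

{"op": "step_arm", "data": {"series": [{"x": 0.003, "y": 0.02, "z": -0.01, "fingers": 0.085, "rx": -4.5, "ry": 0.5, "rz": -0.1}, {"x": 0.003, "y": 0.02, "z": -0.01, "fingers": 0.085, "rx": -4.5, "ry": 0.5, "rz": -0.1}, {"x": 0.003, "y": 0.015, "z": -0.01, "fingers": 0.085, "rx": -4.5, "ry": 0.5, "rz": -0.1}, {"x": 0.003, "y": 0.015, "z": -0.01, "fingers": 0.085, "rx": -4.5, "ry": 0.5, "rz": -0.1}, {"x": 0.003, "y": 0.015, "z": -0.01, "fingers": 0.085, "rx": -4.5, "ry": 0.5, "rz": -0.1}]}}

```text
time_s: 11.7
position: [0.473, 0.2919, 0.3256]
tcp_rot: [3.141, 0.384, 1.458]
force: [0.6, 0.1, -0.3]
gripper_width: 0.0853
```

{"op": "step_arm", "data": {"series": [{"x": 0.003, "y": 0.01, "z": -0.02, "fingers": 0.085, "rx": -4.5, "ry": 0.5, "rz": -0.1}, {"x": 0.002, "y": 0.01, "z": -0.02, "fingers": 0.085, "rx": -4.5, "ry": 0.6, "rz": -0.1}, {"x": 0.002, "y": 0.01, "z": -0.025, "fingers": 0.085, "rx": -4.6, "ry": 0.6, "rz": -0.1}, {"x": 0.002, "y": 0.005, "z": -0.025, "fingers": 0.085, "rx": -4.6, "ry": 0.6, "rz": -0.1}, {"x": 0.002, "y": 0.004, "z": -0.03, "fingers": 0.085, "rx": -4.5, "ry": 0.6, "rz": -0.1}]}}

```text
time_s: 12.32
position: [0.484, 0.3308, 0.2051]
tcp_rot: [-3.135, 0.782, 1.453]
force: [0.7, -0.5, -0.6]
gripper_width: 0.0853
```

Run:
```python
from h import *
from plant import vision
Rb=Rbody(-1); tz=-C0[:3,0]
g=tp(C0,[0,0,.066])[0]
for i in range(3): vision.snapshot("top")
plan(g-.03*tz,Rb,5)
plan(g+.0187*tz,Rb,10)
s=vision.snapshot("scene");im=s["img"][:,:,::-1]
cv2.imwrite("pics/b_scene.png",cv2.resize(im[150:320,330:500],None,fx=3.5,fy=3.5,interpolation=cv2.INTER_CUBIC))
s=vision.snapshot("top");im=s["img"][:,:,::-1]
cv2.imwrite("pics/b_top.png",cv2.resize(im[180:320,150:300],None,fx=4,fy=4,interpolation=cv2.INTER_CUBIC))
```

```text
t 12.475 q [-0.57  0.94 -0.61  1.24  0.71  1.89 -1.34] pos [0.4829 0.3306 0.204 ] F [-0.   0.1  0.8] w 0.085
dp [-0.0076 -0.0631 -0.1011] rv [-0.16 -0.38 -0.39] rows>= 1.91
per row [-0.0015 -0.0126 -0.0202] [-0.03 -0.08 -0.08]
t 12.475 q [-0.57  0.94 -0.61  1.24  0.71  1.89 -1.34] pos [0.4829 0.3306 0.204 ] F [-0.   0.1  0.8] w 0.085
dp [-0.012  -0.0972 -0.1355] rv [-0.16 -0.38 -0.39] rows>= 2.68
per row [-0.0012 -0.0097 -0.0136] [-0.02 -0.04 -0.04]
```

View pics/b_scene.png

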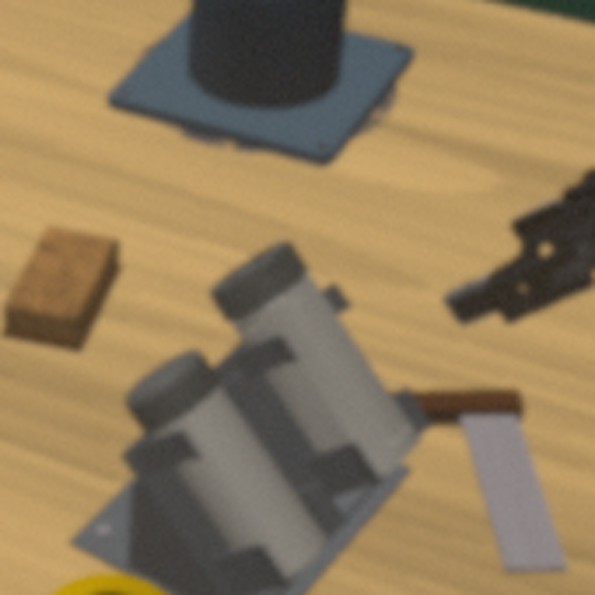

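View pics/b_top.png

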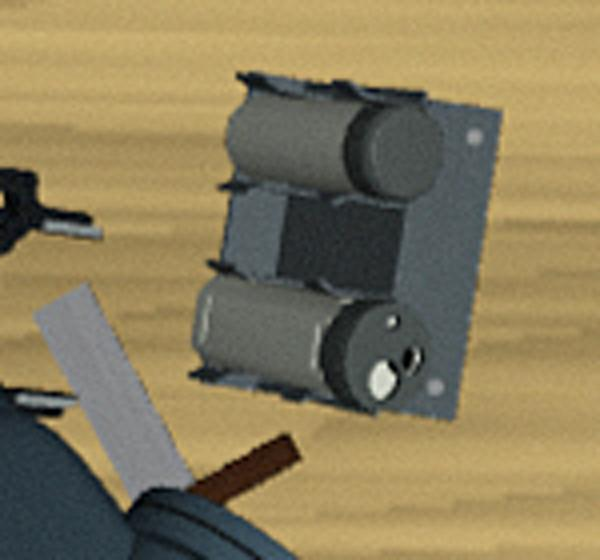

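Run:
```python
from h import *
s,p,r=cur(); M=r.as_matrix()
c=p-.013*M[:,2]
print(proj(c,"top"),[proj(c+k*M[:,1]*.0425,"top")[0].round(1) for k in(1,-1)])
print(proj(c,"scene"))
print((M.T@(tp(C0,[0,0,.066])[0]-p)).round(4))
```

```text
[[169.58577128 257.44827472]] [array([172.6, 238.1]), array([166.6, 276.8])]
[[467.54121287 226.45655209]]
[ 0.0275 -0.0008  0.1489]
```

{"op": "step_arm", "data": {"series": [{"x": -0.001, "y": -0.008, "z": -0.016, "fingers": 0.085, "rx": 0, "ry": 0, "rz": 0}, {"x": -0.001, "y": -0.008, "z": -0.016, "fingers": 0.085, "rx": 0, "ry": 0, "rz": 0}, {"x": -0.001, "y": -0.008, "z": -0.016, "fingers": 0.085, "rx": 0, "ry": 0, "rz": 0}, {"x": -0.001, "y": -0.008, "z": -0.012, "fingers": 0.085, "rx": 0, "ry": 0, "rz": 0}, {"x": 0, "y": 0, "z": 0, "fingers": 0.085, "rx": 0, "ry": 0, "rz": 0}]}}

```text
time_s: 13.2
position: [0.4797, 0.2974, 0.1447]
tcp_rot: [-3.134, 0.783, 1.454]
force: [0.6, 0.0, -0.4]
gripper_width: 0.0849
```

Run:
```python
from h import *
from plant import vision
Rb=Rbody(-1); tz=-C0[:3,0]
g=tp(C0,[0,0,.066])[0]
plan(g+.0187*tz,Rb,5)
s=vision.snapshot("top");im=s["img"][:,:,::-1]
cv2.imwrite("pics/b_top.png",cv2.resize(im[180:320,150:300],None,fx=4,fy=4,interpolation=cv2.INTER_CUBIC))
s,p,r=cur(); M=r.as_matrix(); c=p-.013*M[:,2]
print([(proj(c+k*M[:,1]*.0425,"top")[0]-[150,180])*4 for k in(1,-1)])
```

```text
t 13.2 q [-0.52  0.97 -0.6   1.34  0.74  1.77 -1.39] pos [0.4797 0.2974 0.1447] F [ 0.6  0.  -0.4] w 0.0849
dp [-0.0088 -0.064  -0.0763] rv [-0.19 -0.29 -0.29] rows>= 1.6
per row [-0.0018 -0.0128 -0.0153] [-0.04 -0.06 -0.06]
[array([172.71036742, 244.14598699]), array([150.16611245, 391.90173883])]
```

View pics/b_top.png

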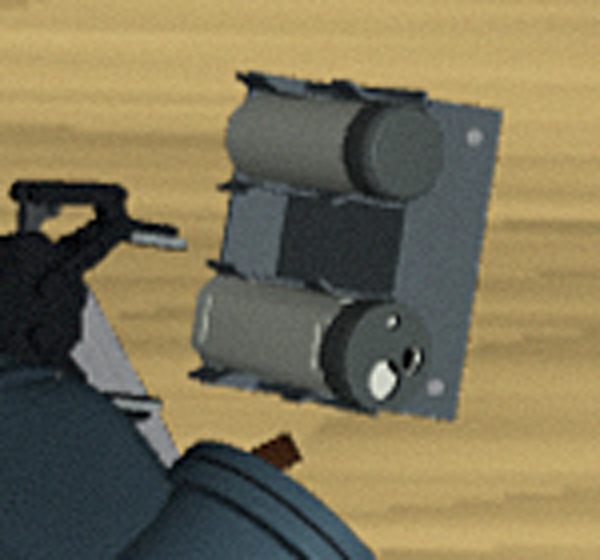

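{"op": "step_arm", "data": {"series": [{"x": 0.003, "y": -0.004, "z": -0.015, "fingers": 0.085, "rx": 0, "ry": 0, "rz": 0}, {"x": -0.001, "y": -0.014, "z": -0.014, "fingers": 0.085, "rx": 0, "ry": 0, "rz": 0}, {"x": -0.001, "y": -0.014, "z": -0.014, "fingers": 0.085, "rx": 0, "ry": 0, "rz": 0}, {"x": 0, "y": 0, "z": 0, "fingers": 0.085, "rx": 0, "ry": 0, "rz": 0}, {"x": 0, "y": 0, "z": 0, "fingers": 0.085, "rx": 0, "ry": 0, "rz": 0}]}}

```text
time_s: 13.88
position: [0.4809, 0.267, 0.1029]
tcp_rot: [-3.135, 0.78, 1.453]
force: [-0.1, 0.7, 0.4]
gripper_width: 0.0848
```

```bash
cat >> h.py <<'E'
C1=C0.copy(); C1[:3,3]+=[.003,-.0015,0]
E
python3 - <<'E'
from h import *
from plant import vision
Rb=Rbody(-1); tz=-C0[:3,0]
g=tp(C1,[0,0,.066])[0]
plan(g+.0187*tz,Rb,5)
s=vision.snapshot("top");im=s["img"][:,:,::-1]
cv2.imwrite("pics/b_top2.png",cv2.resize(im[200:300,150:270],None,fx=6,fy=6,interpolation=cv2.INTER_CUBIC))
s=vision.snapshot("scene");im=s["img"][:,:,::-1]
cv2.imwrite("pics/b_scene2.png",cv2.resize(im[200:320,360:500],None,fx=5,fy=5,interpolation=cv2.INTER_CUBIC))
E
```

```text
t 13.875 q [-0.49  1.   -0.59  1.42  0.77  1.69 -1.41] pos [0.4809 0.267  0.1029] F [-0.1  0.7  0.4] w 0.0848
dp [-0.007  -0.0351 -0.0344] rv [-0.34 -0.21 -0.32] rows>= 0.79
per row [-0.0014 -0.007  -0.0069] [-0.07 -0.04 -0.06]
```

View pics/b_top2.png

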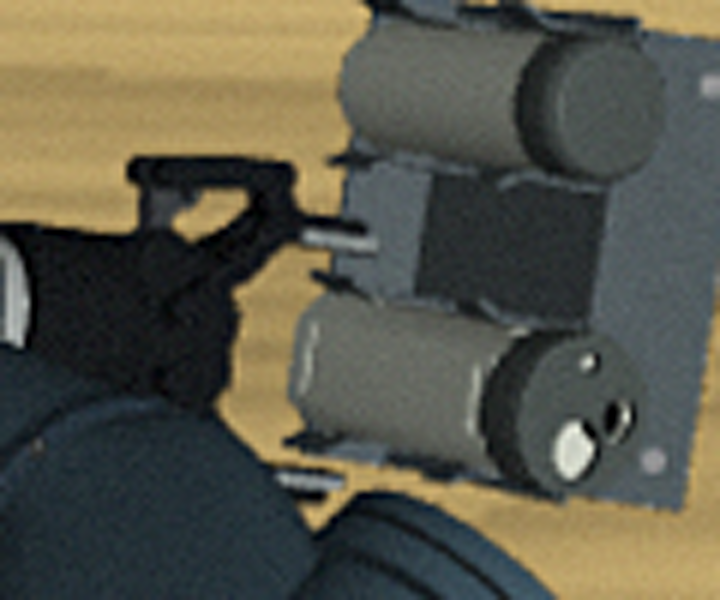

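View pics/b_scene2.png

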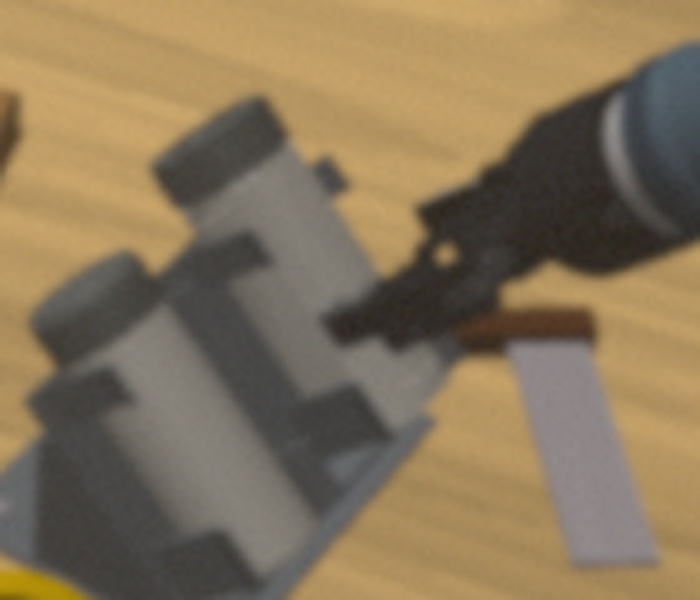

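```bash
cat > ov.py <<'E'
from h import *
from plant import vision
import sys
def overlay(n,box,k,out,T=C0,opening=.085,back=.013,im=None):
    s,p,r=cur()
    if im is None: im=vision.snapshot(n)["img"][:,:,::-1]
    x0,x1,y0,y1=box
    big=cv2.resize(im[y0:y1,x0:x1],None,fx=k,fy=k,interpolation=cv2.INTER_CUBIC)
    def pl(P,col,cl=True):
        q=((proj(P,n)+.5-[x0,y0])*k).astype(int); cv2.polylines(big,[q.reshape(-1,1,2)],cl,col,1,cv2.LINE_AA)
    t=np.linspace(0,2*np.pi,60)
    oc=np.array([[16,27],[27,16],[27,-16],[16,-27],[-16,-27],[-27,-16],[-27,16],[-16,27]])/1e3
    for z in(0,.136): pl(tp(T,np.c_[oc,0*oc[:,0]+z]),(0,255,255))
    for c in oc: pl(tp(T,[[*c,0],[*c,.136]]),(0,200,200),False)
    for z in (.136,.16): pl(tp(T,np.c_[.0315*np.cos(t),.0315*np.sin(t),0*t+z]),(0,0,255))
    M=r.as_matrix()
    for sg in(1,-1):
        pad=np.array([[sx*.011,sg*opening/2,z-back] for sx,z in((-1,0),(1,0),(1,-.03),(-1,-.03))])
        pl(pad@M.T+p,(0,255,0))
    cv2.imwrite(out,big)
E
python3 - <<'E'
from ov import *
overlay("top",(150,270,200,300),6,"pics/o_top.png")
overlay("scene",(360,500,200,320),5,"pics/o_scene.png")
E
```

```text
(no output)
```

View pics/o_top.png

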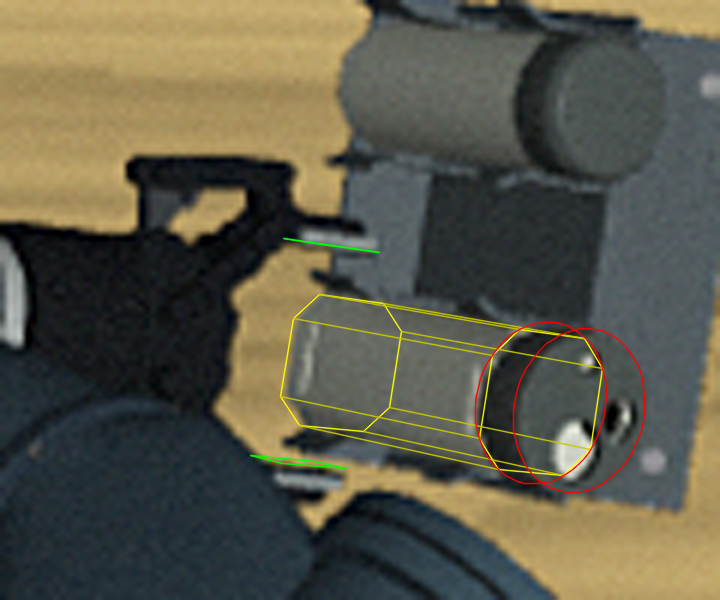

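View pics/o_scene.png

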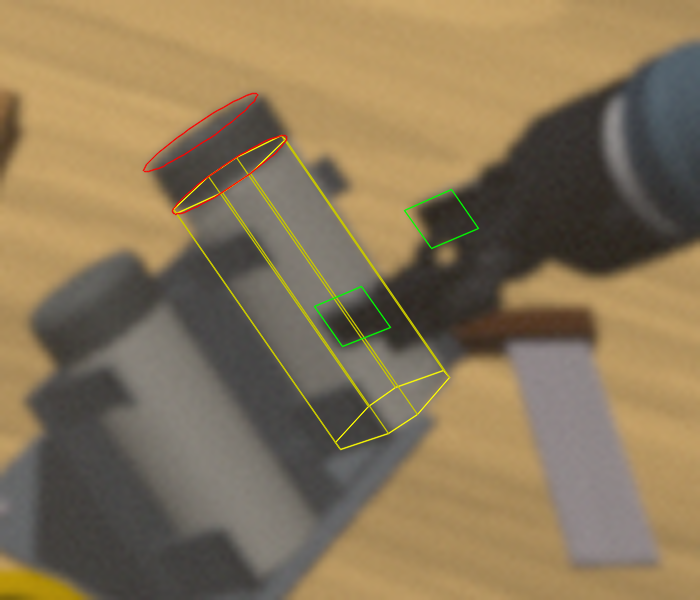

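{"op": "step_arm", "data": {"series": [{"x": -0.005, "y": 0.0, "z": 0, "fingers": 0.085, "rx": -0.1, "ry": -0.1, "rz": -0.2}, {"x": -0.002, "y": -0.012, "z": -0.012, "fingers": 0.085, "rx": -0.1, "ry": 0, "rz": 0}, {"x": -0.002, "y": -0.012, "z": -0.012, "fingers": 0.085, "rx": 0, "ry": 0, "rz": 0}, {"x": -0.001, "y": -0.01, "z": -0.01, "fingers": 0.085, "rx": 0, "ry": 0, "rz": 0}, {"x": 0, "y": 0, "z": 0, "fingers": 0.085, "rx": 0, "ry": 0, "rz": 0}]}}

```text
time_s: 14.7
position: [0.4707, 0.2309, 0.0678]
tcp_rot: [-3.137, 0.786, 1.447]
force: [-0.5, 0.9, 1.0]
gripper_width: 0.085
```

Run:
```python
from ov import *
Rb=Rbody(-1); tz=-C0[:3,0]
plan(tp(C0,[0,0,.066])[0]+.0187*tz,Rb,5)
overlay("top",(150,270,200,300),6,"pics/o_top2.png")
```

```text
t 14.7 q [-0.45  1.01 -0.58  1.51  0.79  1.61 -1.45] pos [0.4707 0.2309 0.0678] F [-0.5  0.9  1. ] w 0.085
dp [0.0002 0.0025 0.0006] rv [ 0.02 -0.19 -0.06] rows>= 0.04
per row [0.     0.0005 0.0001] [ 0.   -0.04 -0.01]
```

View pics/o_top2.png

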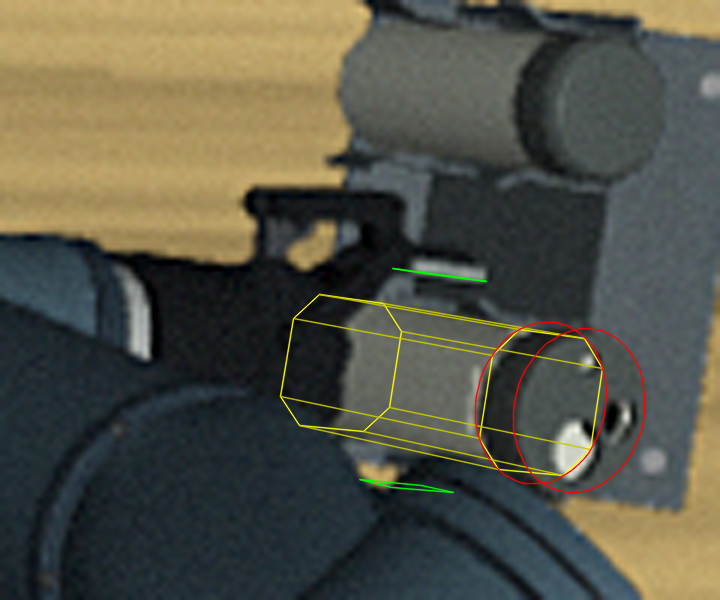

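{"op": "step_arm", "data": {"force": 25, "series": [{"x": 0, "y": 0.002, "z": 0.001, "fingers": 0.065, "rx": 0, "ry": 0, "rz": 0}, {"x": 0, "y": 0, "z": 0, "fingers": 0.055, "rx": 0, "ry": 0, "rz": 0}, {"x": 0, "y": 0, "z": 0, "fingers": 0.045, "rx": 0, "ry": 0, "rz": 0}, {"x": 0, "y": 0, "z": 0, "fingers": 0.045, "rx": 0, "ry": 0, "rz": 0}, {"x": 0, "y": 0, "z": 0, "fingers": 0.045, "rx": 0, "ry": 0, "rz": 0}]}}

```text
time_s: 15.38
position: [0.472, 0.2359, 0.0702]
tcp_rot: [3.141, 0.781, 1.446]
force: [5.3, 4.1, 2.8]
gripper_width: 0.0534
```

Run:
```python
from ov import *
Rb=Rbody(-1); tz=-C0[:3,0]
plan(tp(C0,[0,0,.066])[0]+.0187*tz,Rb,5); print(cur()[0]["moment"])
```

```text
t 15.375 q [-0.46  1.01 -0.58  1.5   0.79  1.61 -1.45] pos [0.472  0.2359 0.0702] F [5.3 4.1 2.8] w 0.0534
dp [-0.0011 -0.0025 -0.0017] rv [-0.23  0.04 -0.17] rows>= 0.05
per row [-0.0002 -0.0005 -0.0003] [-0.05  0.01 -0.03]
[ 0.81314271 -0.72607701  0.60194514]
```

{"op": "step_arm", "data": {"force": 60, "series": [{"x": 0.001, "y": 0, "z": 0, "fingers": 0.045, "rx": 0, "ry": 0, "rz": 0}, {"x": 0, "y": 0, "z": 0, "fingers": 0.045, "rx": 0, "ry": 0, "rz": 0}, {"x": 0.001, "y": 0.006, "z": 0.006, "fingers": 0.045, "rx": 0, "ry": 0, "rz": 0}, {"x": 0.001, "y": 0.008, "z": 0.008, "fingers": 0.045, "rx": 0, "ry": 0, "rz": 0}, {"x": 0.001, "y": 0.01, "z": 0.01, "fingers": 0.045, "rx": 0, "ry": 0, "rz": 0}]}}

```text
time_s: 16.0
position: [0.4748, 0.2589, 0.0939]
tcp_rot: [-3.138, 0.785, 1.448]
force: [-0.2, 0.2, -3.5]
gripper_width: 0.0532
```

{"op": "step_arm", "data": {"series": [{"x": 0.001, "y": 0.01, "z": 0.01, "fingers": 0.045, "rx": 0, "ry": 0, "rz": 0}, {"x": 0.001, "y": 0.01, "z": 0.01, "fingers": 0.045, "rx": 0, "ry": 0, "rz": 0}, {"x": 0.001, "y": 0.01, "z": 0.01, "fingers": 0.045, "rx": 0, "ry": 0, "rz": 0}, {"x": 0.001, "y": 0.01, "z": 0.01, "fingers": 0.045, "rx": 0, "ry": 0, "rz": 0}, {"x": 0.001, "y": 0.01, "z": 0.01, "fingers": 0.045, "rx": 0, "ry": 0, "rz": 0}]}}

```text
time_s: 16.62
position: [0.4798, 0.3095, 0.1443]
tcp_rot: [-3.138, 0.784, 1.448]
force: [0.8, 0.8, -2.8]
gripper_width: 0.0533
```

Run:
```python
from ov import *
Rb=Rbody(-1); tz=-C0[:3,0]
plan(tp(C0,[0,0,.066])[0]+.0187*tz,Rb,5); print(cur()[0]["moment"],cur()[0]["tcp_rot"])
for n,b in(("top",(150,290,180,300)),("scene",(350,510,180,310))):
    x0,x1,y0,y1=b; im=vision.snapshot(n)["img"][:,:,::-1]
    cv2.imwrite(f"pics/l_{n}.png",cv2.resize(im[y0:y1,x0:x1],None,fx=4,fy=4,interpolation=cv2.INTER_CUBIC))
```

```text
t 16.625 q [-0.54  0.99 -0.6   1.31  0.73  1.79 -1.39] pos [0.4798 0.3095 0.1443] F [ 0.8  0.8 -2.8] w 0.0533
dp [-0.0089 -0.0761 -0.0759] rv [-0.11 -0.12 -0.13] rows>= 1.73
per row [-0.0018 -0.0152 -0.0152] [-0.02 -0.02 -0.03]
[ 1.28841104 -0.20083864  0.01412005] [-3.13820847  0.78379028  1.44764248]
```

View pics/l_top.png

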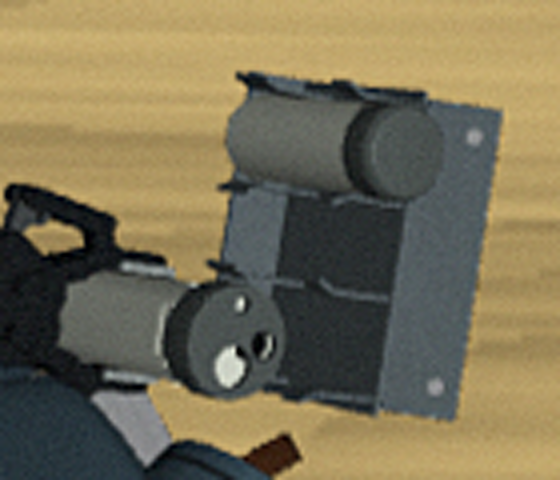

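View pics/l_scene.png

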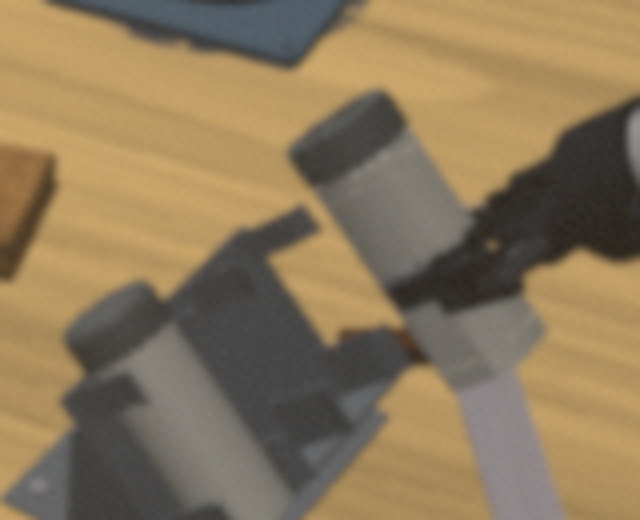

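Run:
```python
from h import *
im=cv2.imread("pics/top0.png")
cv2.imwrite("pics/tray.png",cv2.resize(im[180:285,340:460],None,fx=6,fy=6,interpolation=cv2.INTER_CUBIC))
m=np.load("m_top_tray.npz")["p"].astype(np.uint8)
c=max(cv2.findContours(m,cv2.RETR_EXTERNAL,cv2.CHAIN_APPROX_NONE)[0],key=cv2.contourArea)
W=pix2plane(c[:,0].astype(float),"top",.034)[:,:2].astype(np.float32)
r=cv2.minAreaRect(W*1000); print(r,cv2.boxPoints(r))
for q in("glue","tape_measure","sanding_block","sander"):
    for n in("top","scene"):
        m=np.load(f"m_{n}_{q}.npz")["p"]; v,u=np.nonzero(m)
        print(q,n,[pix2plane([[a,b]],n,z)[0,:2].round(3) for z,(a,b) in((0,(u.mean(),v.mean())),(.1,(u.mean(),v.mean())))])
```

```text
((561.0950317382812, -185.30677795410156), (151.30685424804688, 214.29734802246094), 16.619731903076172) [[ 457.95563  -104.2726  ]
 [ 519.2486   -309.6175  ]
 [ 664.23444  -266.34094 ]
 [ 602.94147   -60.996063]]
glue top [array([ 0.707, -0.285]), array([ 0.694, -0.265])]
glue scene [array([ 0.639, -0.34 ]), array([ 0.726, -0.24 ])]
tape_measure top [array([0.665, 0.002]), array([0.654, 0.003])]
tape_measure scene [array([ 0.637, -0.013]), array([0.724, 0.05 ])]
sanding_block top [array([ 0.381, -0.004]), array([ 0.389, -0.002])]
sanding_block scene [array([ 0.368, -0.006]), array([0.486, 0.057])]
sander top [array([0.746, 0.274]), array([0.73 , 0.258])]
sander scene [array([0.712, 0.259]), array([0.791, 0.292])]
```

View pics/tray.png

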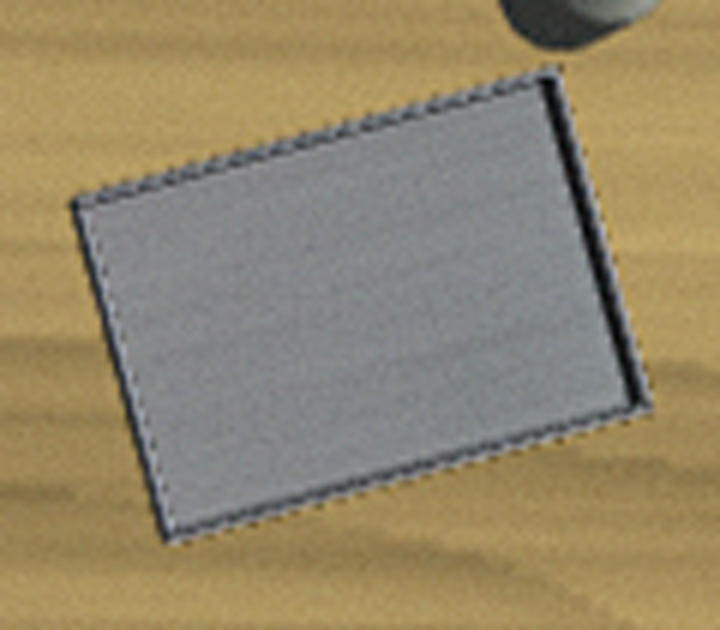

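```bash
cat >> h.py <<'E'
Hp=np.array([.4718,.2357,.0703]); Hr=R.from_euler("xyz",[-3.138,.784,1.448])
TR=np.array([.561,-.1853]); hd=np.array([.287,-.958,0])
def canR(h,pitch):
    "tool rot for cap heading h (unit xy), pitch deg above level"
    a=np.radians(pitch); up=np.array([0,0,1.]); h=np.array([h[0],h[1],0])/np.hypot(h[0],h[1])
    z=h*np.cos(a)+up*np.sin(a); x=-h*np.sin(a)+up*np.cos(a); y=np.cross(z,x)
    tz=-x; ty=-y; return R.from_matrix(np.c_[np.cross(ty,tz),ty,tz]), x,y,z
E
python3 - <<'E'
from h import *
r0,_,_,_=canR([-.126,-.992],45); print(np.degrees((r0*Hr.inv()).as_rotvec()))
r1,*_=canR(hd,10)
plan([.51,.10,.30],r1,10)
r3,x,y,z=canR(hd,-45); O=np.array([*TR,0])-.045*hd+[0,0,.085]
print("dump",O-.094*z-.0057*x, np.degrees((r3*r1.inv()).as_rotvec()))
E
```

```text
[-0.09758513 -0.13457349 -0.05756326]
t 16.725 q [-0.54  0.99 -0.6   1.31  0.73  1.79 -1.39] pos [0.4799 0.3107 0.1447] F [ 0.7  0.1 -3.2] w 0.0526
dp [ 0.0301 -0.2107  0.1553] rv [34.9   2.82 23.05] rows>= 4.21
per row [ 0.003  -0.0211  0.0155] [3.49 0.28 2.31]
dump [ 0.52785326 -0.07465688  0.14743753] [52.68649646 15.7839504   0.        ]
```

{"op": "step_arm", "data": {"series": [{"x": 0.003, "y": 0.0, "z": 0.03, "fingers": 0.045, "rx": 3.5, "ry": 0.3, "rz": 2.3}, {"x": 0.003, "y": -0.01, "z": 0.04, "fingers": 0.045, "rx": 3.5, "ry": 0.3, "rz": 2.3}, {"x": 0.003, "y": -0.02, "z": 0.035, "fingers": 0.045, "rx": 3.5, "ry": 0.3, "rz": 2.3}, {"x": 0.003, "y": -0.025, "z": 0.03, "fingers": 0.045, "rx": 3.5, "ry": 0.3, "rz": 2.3}, {"x": 0.003, "y": -0.03, "z": 0.02, "fingers": 0.045, "rx": 3.5, "ry": 0.3, "rz": 2.3}]}}

```text
time_s: 17.35
position: [0.4948, 0.2229, 0.2999]
tcp_rot: [-3.103, 0.478, 1.673]
force: [1.6, -0.4, -3.0]
gripper_width: 0.0531
```

{"op": "step_arm", "data": {"series": [{"x": 0.003, "y": -0.03, "z": 0, "fingers": 0.045, "rx": 3.5, "ry": 0.3, "rz": 2.3}, {"x": 0.003, "y": -0.03, "z": 0, "fingers": 0.045, "rx": 3.5, "ry": 0.3, "rz": 2.3}, {"x": 0.003, "y": -0.03, "z": 0, "fingers": 0.045, "rx": 3.5, "ry": 0.3, "rz": 2.3}, {"x": 0.003, "y": -0.02, "z": 0, "fingers": 0.045, "rx": 3.5, "ry": 0.3, "rz": 2.3}, {"x": 0.003, "y": -0.016, "z": 0, "fingers": 0.045, "rx": 3.5, "ry": 0.3, "rz": 2.3}]}}

```text
time_s: 17.98
position: [0.509, 0.0957, 0.2984]
tcp_rot: [-3.136, 0.175, 1.862]
force: [0.2, 0.3, -4.1]
gripper_width: 0.0531
```

Run:
```python
from h import *
r1,*_=canR(hd,10)
plan([.528,-.06,.25],r1,5)
```

```text
t 17.975 q [ 0.35  0.38 -0.92  1.78  0.5   1.23 -0.45] pos [0.509  0.0957 0.2984] F [ 0.2  0.3 -4.1] w 0.0531
dp [ 0.019  -0.1557 -0.0484] rv [ 0.11 -0.3   0.03] rows>= 2.63
per row [ 0.0038 -0.0311 -0.0097] [ 0.02 -0.06  0.01]
```

{"op": "step_arm", "data": {"series": [{"x": 0.004, "y": -0.025, "z": -0.01, "fingers": 0.045, "rx": 0, "ry": 0, "rz": 0}, {"x": 0.004, "y": -0.034, "z": -0.01, "fingers": 0.045, "rx": 0, "ry": 0, "rz": 0}, {"x": 0.004, "y": -0.034, "z": -0.01, "fingers": 0.045, "rx": 0, "ry": 0, "rz": 0}, {"x": 0.004, "y": -0.034, "z": -0.01, "fingers": 0.045, "rx": 0, "ry": 0, "rz": 0}, {"x": 0.003, "y": -0.025, "z": -0.01, "fingers": 0.045, "rx": 0, "ry": 0, "rz": 0}]}}

```text
time_s: 18.6
position: [0.528, -0.0566, 0.2479]
tcp_rot: [-3.135, 0.176, 1.861]
force: [-0.6, 1.0, -3.3]
gripper_width: 0.0531
```

Run:
```python
from h import *
from plant import vision
r2,*_=canR(hd,-20)
plan([.528,-.0735,.16],r2,5)
r3,*_=canR(hd,-45)
plan([.528,-.0735,.148],r3,10)
for n,b in(("top",(300,460,180,300)),("scene",(190,390,110,290))):
    x0,x1,y0,y1=b; im=vision.snapshot(n)["img"][:,:,::-1]
    cv2.imwrite(f"pics/d_{n}.png",cv2.resize(im[y0:y1,x0:x1],None,fx=3,fy=3,interpolation=cv2.INTER_CUBIC))
```

```text
t 18.6 q [ 0.59  0.41 -0.85  1.85  0.56  1.08 -0.22] pos [ 0.528  -0.0566  0.2479] F [-0.6  1.  -3.3] w 0.0531
dp [ 0.     -0.0169 -0.0879] rv [28.91  8.26  0.03] rows>= 2.81
per row [ 0.     -0.0034 -0.0176] [5.78 1.65 0.01]
t 18.6 q [ 0.59  0.41 -0.85  1.85  0.56  1.08 -0.22] pos [ 0.528  -0.0566  0.2479] F [-0.6  1.  -3.3] w 0.0531
dp [ 0.     -0.0169 -0.0999] rv [52.86 15.43 -0.06] rows>= 5.15
per row [ 0.     -0.0017 -0.01  ] [ 5.29  1.54 -0.01]
```

View pics/d_top.png

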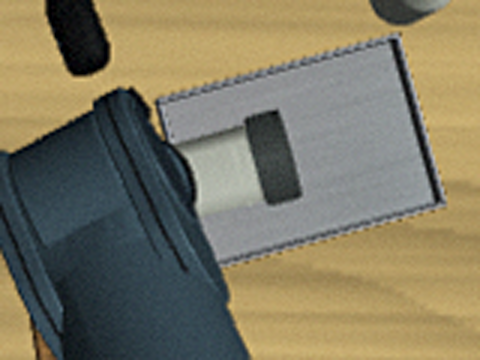

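View pics/d_scene.png

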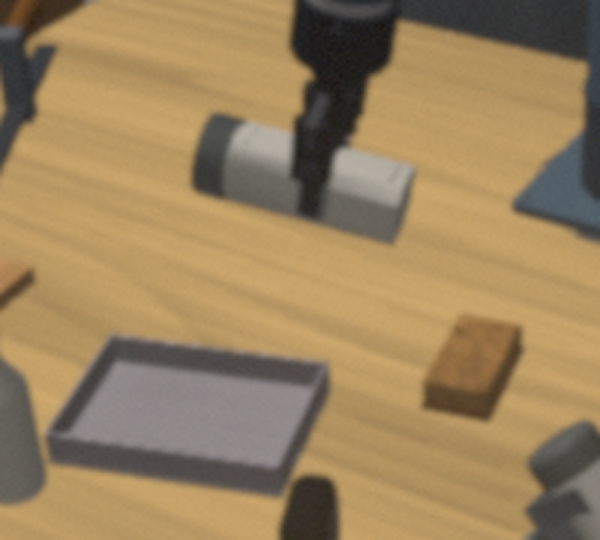

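{"op": "step_arm", "data": {"series": [{"x": 0, "y": -0.003, "z": -0.017, "fingers": 0.045, "rx": 5.8, "ry": 1.65, "rz": 0}, {"x": 0, "y": -0.003, "z": -0.017, "fingers": 0.045, "rx": 5.8, "ry": 1.65, "rz": 0}, {"x": 0, "y": -0.003, "z": -0.018, "fingers": 0.045, "rx": 5.8, "ry": 1.65, "rz": 0}, {"x": 0, "y": -0.004, "z": -0.018, "fingers": 0.045, "rx": 5.8, "ry": 1.65, "rz": 0}, {"x": 0, "y": -0.004, "z": -0.018, "fingers": 0.045, "rx": 5.8, "ry": 1.65, "rz": 0}]}}

```text
time_s: 19.32
position: [0.5291, -0.071, 0.1605]
tcp_rot: [3.137, -0.354, 1.864]
force: [0.1, 0.5, -3.8]
gripper_width: 0.053
```

{"op": "step_arm", "data": {"series": [{"x": 0, "y": 0, "z": -0.006, "fingers": 0.045, "rx": 6, "ry": 1.8, "rz": 0}, {"x": 0, "y": 0, "z": -0.006, "fingers": 0.045, "rx": 6, "ry": 1.8, "rz": 0}, {"x": 0, "y": 0, "z": 0, "fingers": 0.045, "rx": 6, "ry": 1.8, "rz": 0}, {"x": 0, "y": 0, "z": 0, "fingers": 0.045, "rx": 6, "ry": 1.8, "rz": 0}, {"x": 0, "y": 0, "z": 0, "fingers": 0.045, "rx": 0, "ry": 0, "rz": 0}]}}

```text
time_s: 19.95
position: [0.5289, -0.0729, 0.1465]
tcp_rot: [3.141, -0.789, 1.858]
force: [0.2, 0.2, -2.7]
gripper_width: 0.0531
```

Run:
```python
from h import *
from plant import vision
r3,*_=canR(hd,-45)
plan([.528,-.0735,.148],r3)
for n,b in(("top",(300,460,180,300)),("scene",(190,390,110,290))):
    x0,x1,y0,y1=b; im=vision.snapshot(n)["img"][:,:,::-1]
    cv2.imwrite(f"pics/d2_{n}.png",cv2.resize(im[y0:y1,x0:x1],None,fx=3,fy=3,interpolation=cv2.INTER_CUBIC))
```

```text
t 19.95 q [ 0.99  1.04 -0.98  1.55  0.11  1.27  0.39] pos [ 0.5289 -0.0729  0.1465] F [ 0.2  0.2 -2.7] w 0.0531
dp [-0.0009 -0.0006  0.0015] rv [-0.19 -0.02  0.24] rows>= 0.03
```

View pics/d2_top.png

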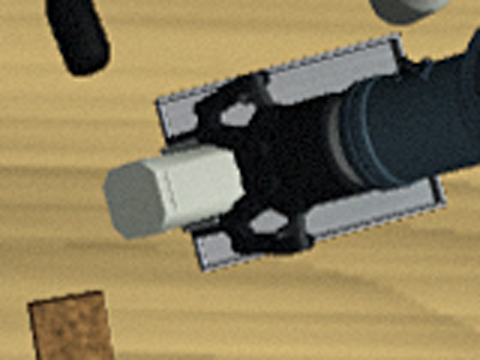

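View pics/d2_scene.png

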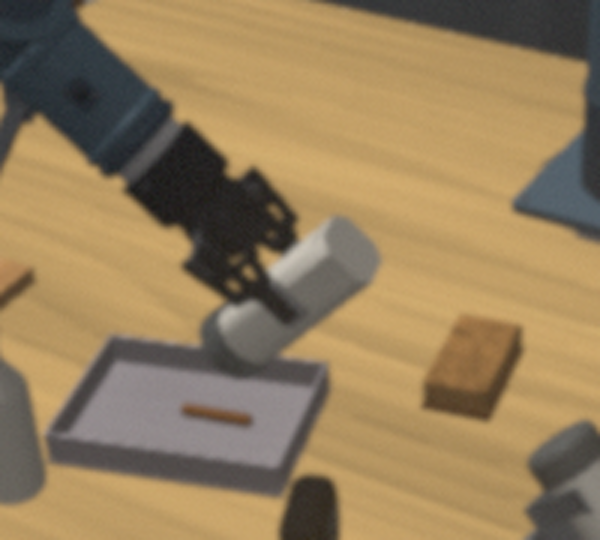

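{"op": "step_arm", "data": {"series": [{"x": 0, "y": 0.002, "z": 0.01, "fingers": 0.045, "rx": -5.2, "ry": -1.5, "rz": 0}, {"x": 0, "y": 0.002, "z": 0.015, "fingers": 0.045, "rx": -5.2, "ry": -1.5, "rz": 0}, {"x": 0, "y": 0.002, "z": 0.02, "fingers": 0.045, "rx": -5.2, "ry": -1.5, "rz": 0}, {"x": 0, "y": 0.002, "z": 0.02, "fingers": 0.045, "rx": -5.2, "ry": -1.5, "rz": 0}, {"x": 0, "y": 0.002, "z": 0.02, "fingers": 0.045, "rx": -5.2, "ry": -1.5, "rz": 0}]}}

```text
time_s: 20.68
position: [0.5285, -0.0593, 0.2356]
tcp_rot: [-3.141, -0.31, 1.864]
force: [-0.4, 0.4, -2.9]
gripper_width: 0.0529
```

{"op": "step_arm", "data": {"series": [{"x": 0, "y": 0.005, "z": 0.02, "fingers": 0.045, "rx": -5.2, "ry": -1.5, "rz": 0}, {"x": -0.002, "y": 0.01, "z": 0.02, "fingers": 0.045, "rx": -5.2, "ry": -1.5, "rz": 0}, {"x": -0.003, "y": 0.02, "z": 0.015, "fingers": 0.045, "rx": -5.2, "ry": -1.5, "rz": 0}, {"x": -0.004, "y": 0.03, "z": 0.01, "fingers": 0.045, "rx": -5.2, "ry": -1.5, "rz": 0}, {"x": -0.004, "y": 0.035, "z": 0.005, "fingers": 0.045, "rx": -5.2, "ry": -1.5, "rz": 0}]}}

```text
time_s: 21.3
position: [0.5148, 0.0412, 0.3056]
tcp_rot: [-3.14, 0.161, 1.861]
force: [0.1, 0.1, -3.8]
gripper_width: 0.0531
```

Run:
```python
from h import *
from plant import vision
u=-Hr.as_matrix()[:,2]; print(u, Hp+.085*u)
plan(Hp+.085*u+[0,0,.12],Hr,10)
for n,b in(("top",(280,480,160,310)),("scene",(170,330,200,300))):
    x0,x1,y0,y1=b; im=vision.snapshot(n)["img"][:,:,::-1]
    cv2.imwrite(f"pics/d3_{n}.png",cv2.resize(im[y0:y1,x0:x1],None,fx=4,fy=4,interpolation=cv2.INTER_CUBIC))
for n in("top","scene"):
    d=vision.cut_out(n,"thin_dowel"); print([(round(e["score"],2),e["location"]) for e in d[:2]])
```

```text
[0.09005591 0.7003558  0.70809017] [0.47945475 0.29523024 0.13048766]
t 21.3 q [ 0.49  0.36 -0.94  1.79  0.48  1.21 -0.33] pos [0.5148 0.0412 0.3056] F [ 0.1  0.1 -3.8] w 0.0531
dp [-0.0354  0.254  -0.0551] rv [-35.8   -2.93 -22.96] rows>= 4.2
per row [-0.0035  0.0254 -0.0055] [-3.58 -0.29 -2.3 ]
[(0.46, [222.3, 242.6]), (0.42, [393.6, 233.7])]
[]
```

View pics/d3_top.png

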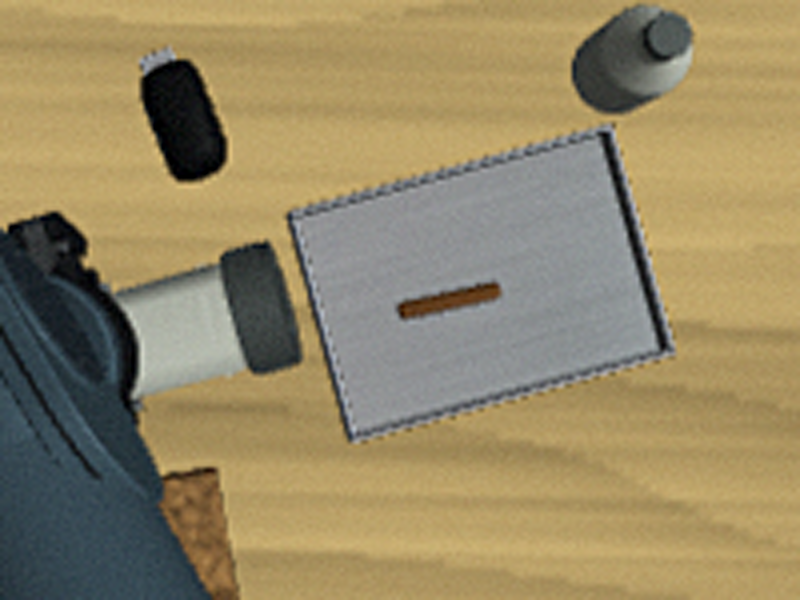

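{"op": "step_arm", "data": {"series": [{"x": -0.003, "y": 0.025, "z": 0.0, "fingers": 0.045, "rx": -3.6, "ry": -0.3, "rz": -2.3}, {"x": -0.003, "y": 0.03, "z": 0.005, "fingers": 0.045, "rx": -3.6, "ry": -0.3, "rz": -2.3}, {"x": -0.004, "y": 0.03, "z": 0.005, "fingers": 0.045, "rx": -3.6, "ry": -0.3, "rz": -2.3}, {"x": -0.004, "y": 0.03, "z": 0, "fingers": 0.045, "rx": -3.6, "ry": -0.3, "rz": -2.3}, {"x": -0.004, "y": 0.03, "z": 0, "fingers": 0.045, "rx": -3.6, "ry": -0.3, "rz": -2.3}]}}

```text
time_s: 22.12
position: [0.4978, 0.1839, 0.314]
tcp_rot: [-3.101, 0.471, 1.666]
force: [0.0, -0.4, -3.0]
gripper_width: 0.053
```

{"op": "step_arm", "data": {"series": [{"x": -0.004, "y": 0.03, "z": -0.005, "fingers": 0.045, "rx": -3.6, "ry": -0.3, "rz": -2.3}, {"x": -0.004, "y": 0.025, "z": -0.01, "fingers": 0.045, "rx": -3.6, "ry": -0.3, "rz": -2.3}, {"x": -0.003, "y": 0.02, "z": -0.015, "fingers": 0.045, "rx": -3.6, "ry": -0.3, "rz": -2.3}, {"x": -0.003, "y": 0.02, "z": -0.02, "fingers": 0.045, "rx": -3.5, "ry": -0.3, "rz": -2.3}, {"x": -0.003, "y": 0.014, "z": -0.015, "fingers": 0.045, "rx": -3.5, "ry": -0.2, "rz": -2.3}]}}

```text
time_s: 22.75
position: [0.4809, 0.293, 0.2474]
tcp_rot: [-3.134, 0.779, 1.445]
force: [0.8, -0.5, -3.9]
gripper_width: 0.0529
```

Run:
```python
from h import *
from plant import vision
u=-Hr.as_matrix()[:,2]
for i in range(3): vision.snapshot("top")
cz=canR([-.126,-.992],45)[3]
plan(Hp+.085*u+.004*cz,Hr,5)
```

```text
t 22.9 q [-0.52  0.84 -0.61  1.31  0.68  1.89 -1.31] pos [0.4804 0.2931 0.2474] F [ 0.4 -0.4 -3.6] w 0.053
dp [-0.0013 -0.0007 -0.1141] rv [-0.31 -0.21  0.16] rows>= 1.83
per row [-0.0003 -0.0001 -0.0228] [-0.06 -0.04  0.03]
```

{"op": "step_arm", "data": {"series": [{"x": -0.001, "y": -0.001, "z": -0.02, "fingers": 0.045, "rx": -0.1, "ry": -0.1, "rz": 0.1}, {"x": 0, "y": 0, "z": -0.025, "fingers": 0.045, "rx": -0.1, "ry": -0.1, "rz": 0.1}, {"x": 0, "y": 0, "z": -0.025, "fingers": 0.045, "rx": -0.1, "ry": 0, "rz": 0}, {"x": 0, "y": 0, "z": -0.025, "fingers": 0.045, "rx": 0, "ry": 0, "rz": 0}, {"x": 0, "y": 0, "z": -0.019, "fingers": 0.045, "rx": 0, "ry": 0, "rz": 0}]}}

```text
time_s: 23.52
position: [0.4796, 0.2913, 0.1325]
tcp_rot: [-3.139, 0.785, 1.447]
force: [0.3, -0.6, -3.7]
gripper_width: 0.0531
```

Run:
```python
from h import *
from plant import vision
u=-Hr.as_matrix()[:,2]; cz=canR([-.126,-.992],45)[3]
for n,b in(("top",(150,290,180,300)),("scene",(350,510,180,310))):
    x0,x1,y0,y1=b; im=vision.snapshot(n)["img"][:,:,::-1]
    cv2.imwrite(f"pics/r_{n}.png",cv2.resize(im[y0:y1,x0:x1],None,fx=4,fy=4,interpolation=cv2.INTER_CUBIC))
vision.snapshot("top")
plan(Hp+.003*u+.003*cz,Hr,10)
```

```text
t 23.675 q [-0.53  0.98 -0.58  1.36  0.73  1.75 -1.39] pos [0.4795 0.2914 0.1337] F [-0.4 -0.2 -3.3] w 0.0528
dp [-0.0077 -0.0557 -0.0591] rv [0.07 0.01 0.04] rows>= 1.31
per row [-0.0008 -0.0056 -0.0059] [0.01 0.   0.  ]
```

View pics/r_top.png

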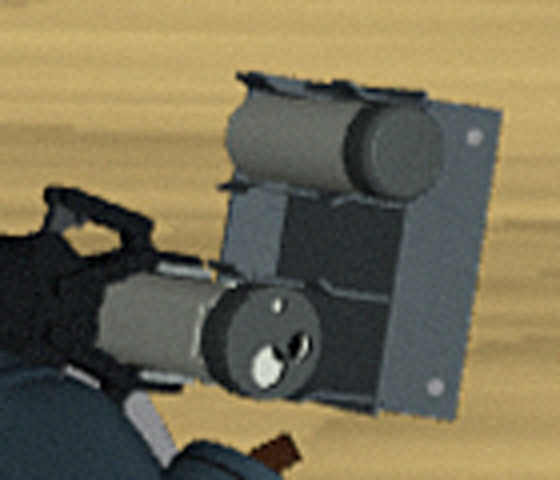

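View pics/r_scene.png

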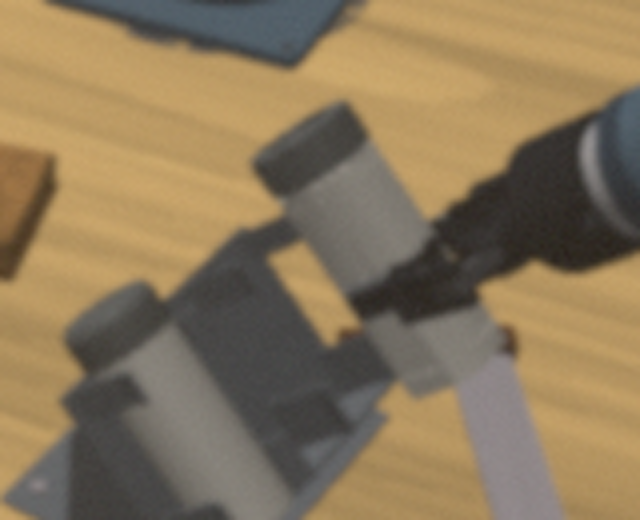

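{"op": "step_arm", "data": {"series": [{"x": -0.001, "y": -0.007, "z": -0.008, "fingers": 0.045, "rx": 0, "ry": 0, "rz": 0}, {"x": -0.001, "y": -0.008, "z": -0.008, "fingers": 0.045, "rx": 0, "ry": 0, "rz": 0}, {"x": -0.001, "y": -0.008, "z": -0.008, "fingers": 0.045, "rx": 0, "ry": 0, "rz": 0}, {"x": -0.001, "y": -0.008, "z": -0.008, "fingers": 0.045, "rx": 0, "ry": 0, "rz": 0}, {"x": -0.001, "y": -0.006, "z": -0.006, "fingers": 0.045, "rx": 0, "ry": 0, "rz": 0}]}}

```text
time_s: 24.3
position: [0.4748, 0.2539, 0.0962]
tcp_rot: [-3.14, 0.784, 1.445]
force: [-0.5, 0.7, -4.4]
gripper_width: 0.0533
```

Run:
```python
from h import *
u=-Hr.as_matrix()[:,2]; cz=canR([-.126,-.992],45)[3]
plan(Hp+.002*u+.003*cz,Hr,5)
```

```text
t 24.3 q [-0.49  0.99 -0.57  1.46  0.76  1.65 -1.42] pos [0.4748 0.2539 0.0962] F [-0.5  0.7 -4.4] w 0.0533
dp [-0.0031 -0.0189 -0.0223] rv [0.02 0.09 0.07] rows>= 0.47
per row [-0.0006 -0.0038 -0.0045] [0.   0.02 0.01]
```

{"op": "step_arm", "data": {"series": [{"x": -0.001, "y": -0.005, "z": -0.006, "fingers": 0.045, "rx": 0, "ry": 0, "rz": 0}, {"x": -0.001, "y": -0.005, "z": -0.006, "fingers": 0.045, "rx": 0, "ry": 0, "rz": 0}, {"x": -0.001, "y": -0.005, "z": -0.006, "fingers": 0.045, "rx": 0, "ry": 0, "rz": 0}, {"x": 0, "y": -0.004, "z": -0.004, "fingers": 0.045, "rx": 0, "ry": 0, "rz": 0}, {"x": 0, "y": 0, "z": 0, "fingers": 0.045, "rx": 0, "ry": 0, "rz": 0}]}}

```text
time_s: 24.92
position: [0.4719, 0.2351, 0.0744]
tcp_rot: [-3.14, 0.784, 1.445]
force: [1.6, -1.3, -4.3]
gripper_width: 0.0535
```

Run:
```python
from h import *
u=-Hr.as_matrix()[:,2]; cz=canR([-.126,-.992],45)[3]
plan(Hp,Hr,5); s,p,r=cur(); print(s["moment"], "off u",(p-Hp)@u,"off cz",(p-Hp)@cz)
```

```text
t 24.925 q [-0.47  1.   -0.56  1.5   0.77  1.61 -1.44] pos [0.4719 0.2351 0.0744] F [ 1.6 -1.3 -4.3] w 0.0535
dp [-0.0001  0.0006 -0.0041] rv [0.03 0.08 0.07] rows>= 0.07
per row [-0.      0.0001 -0.0008] [0.01 0.02 0.01]
[ 1.22575838 -0.3783925   0.29724017] off u 0.0024935881314655174 off cz 0.0032576194735212615
```

{"op": "step_arm", "data": {"series": [{"x": 0, "y": 0, "z": -0.0015, "fingers": 0.045, "rx": 0, "ry": 0, "rz": 0}, {"x": 0, "y": 0, "z": -0.0015, "fingers": 0.045, "rx": 0, "ry": 0, "rz": 0}, {"x": 0, "y": 0, "z": 0, "fingers": 0.045, "rx": 0, "ry": 0, "rz": 0}, {"x": 0, "y": 0, "z": 0, "fingers": 0.058, "rx": 0, "ry": 0, "rz": 0}, {"x": 0, "y": 0, "z": 0, "fingers": 0.07, "rx": 0, "ry": 0, "rz": 0}]}}

```text
time_s: 25.55
position: [0.4716, 0.2359, 0.072]
tcp_rot: [-3.14, 0.784, 1.446]
force: [-0.4, 0.2, -0.3]
gripper_width: 0.0698
```

{"op": "step_arm", "data": {"series": [{"x": 0, "y": 0, "z": 0, "fingers": 0.08, "rx": 0, "ry": 0, "rz": 0}, {"x": 0, "y": 0, "z": 0, "fingers": 0.08, "rx": 0, "ry": 0, "rz": 0}, {"x": 0, "y": 0, "z": 0, "fingers": 0.083, "rx": 0, "ry": 0, "rz": 0}, {"x": 0, "y": 0, "z": 0, "fingers": 0.083, "rx": 0, "ry": 0, "rz": 0}, {"x": 0, "y": 0, "z": 0, "fingers": 0.083, "rx": 0, "ry": 0, "rz": 0}]}}

```text
time_s: 26.18
position: [0.4719, 0.2357, 0.0717]
tcp_rot: [-3.14, 0.784, 1.446]
force: [-0.3, -0.3, -0.4]
gripper_width: 0.0832
```

{"op": "step_arm", "data": {"series": [{"x": 0.001, "y": 0.01, "z": 0.01, "fingers": 0.083, "rx": 0, "ry": 0, "rz": 0}, {"x": 0.002, "y": 0.015, "z": 0.015, "fingers": 0.083, "rx": 0, "ry": 0, "rz": 0}, {"x": 0.002, "y": 0.02, "z": 0.02, "fingers": 0.083, "rx": 0, "ry": 0, "rz": 0}, {"x": 0.002, "y": 0.02, "z": 0.02, "fingers": 0.083, "rx": 0, "ry": 0, "rz": 0}, {"x": 0.002, "y": 0.02, "z": 0.02, "fingers": 0.083, "rx": 0, "ry": 0, "rz": 0}]}}

```text
time_s: 26.8
position: [0.4808, 0.3229, 0.1585]
tcp_rot: [-3.14, 0.782, 1.446]
force: [-0.3, -0.1, -0.3]
gripper_width: 0.0827
```

Run:
```python
from ov import *
for n,b in(("top",(180,300,190,290)),("scene",(335,465,205,325))):
    im=vision.snapshot(n)["img"][:,:,::-1]; cv2.imwrite(f"pics/{n}_f.png",im)
    overlay(n,b,5,f"pics/f_{n}.png",im=im)
    a=im.astype(int); 
x0,x1,y0,y1=190,265,240,290
A=cv2.imread("pics/top1.png")[y0:y1,x0:x1]; B=cv2.imread("pics/top_f.png")[y0:y1,x0:x1]
cv2.imwrite("pics/cmp.png",cv2.resize(np.vstack([A,B]),None,fx=6,fy=6,interpolation=cv2.INTER_CUBIC)[:600])
ga,gb=[cv2.cvtColor(v,cv2.COLOR_BGR2GRAY).astype(np.float32) for v in (A,B)]
print(cv2.phaseCorrelate(ga,gb,cv2.createHanningWindow(ga.shape[::-1],cv2.CV_32F)), np.abs(ga-gb).mean())
plan(Hp,Hr)
```

```text
((0.5059514380641161, -0.15892090507806955), 0.9966843997955322) 1.9274056
t 26.9 q [-0.57  0.98 -0.59  1.28  0.71  1.81 -1.38] pos [0.4806 0.3251 0.1593] F [ 0.4  0.2 -0.3] w 0.0832
dp [-0.0088 -0.0894 -0.089 ] rv [-0.36  0.22 -0.08] rows>= 2.02
```

View pics/cmp.png

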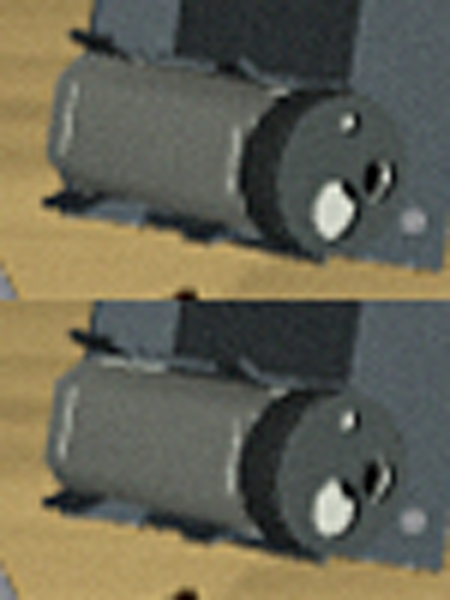

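View pics/f_scene.png

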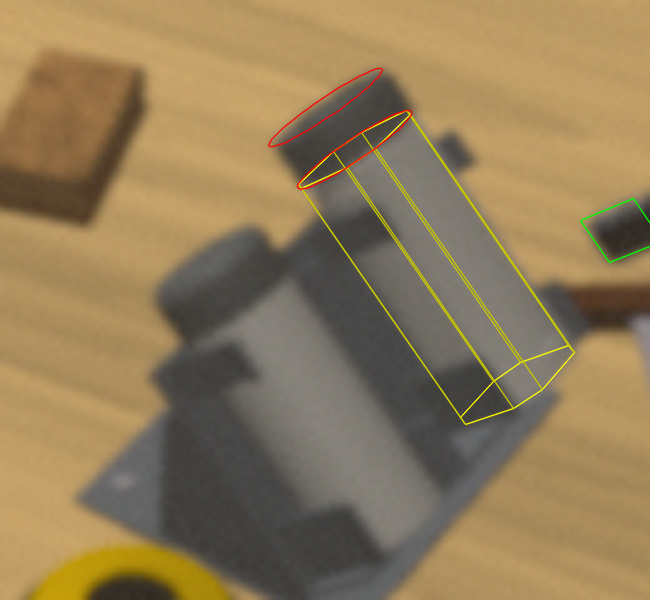

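Run:
```python
import cv2,numpy as np
def g(f,b): x0,x1,y0,y1=b; return cv2.cvtColor(cv2.imread(f)[y0:y1,x0:x1],cv2.COLOR_BGR2GRAY).astype(np.float32)
def sh(a,b,box):
    A,B=g(a,box),g(b,box); M=np.eye(2,3,dtype=np.float32)
    cc,M=cv2.findTransformECC(A,B,M,cv2.MOTION_TRANSLATION,(3,100,1e-6)); return M[:,2].round(2),round(cc,4)
cb=(192,246,252,282)  # canister body/cap top
for a in("top0","top1"): print(a,"can",sh(f"pics/{a}.png","pics/top_f.png",(195,258,246,284)),"capedge",sh(f"pics/{a}.png","pics/top_f.png",(222,240,252,282)),"other",sh(f"pics/{a}.png","pics/top_f.png",(200,262,195,235)))
print("scene can",sh("pics/scene0.png","pics/scene_f.png",(385,440,215,262)),"other",sh("pics/scene0.png","pics/scene_f.png",(365,400,245,280)))
for q,b in(("glue",(420,460,155,190)),("block",(305,345,275,328)),("tape",(312,340,168,208)),("sander",(150,265,125,182))): print(q,sh("pics/top0.png","pics/top_f.png",b))
a=cv2.absdiff(cv2.imread("pics/top0.png"),cv2.imread("pics/top_f.png")).max(2); cv2.imwrite("pics/diff.png",(a>40).astype(np.uint8)*255)
```

```text
top0 can (array([0.74, 0.29], dtype=float32), 0.7802) capedge (array([-0.06,  0.4 ], dtype=float32), 0.9564) other (array([-0.01, -0.01], dtype=float32), 0.9997)
top1 can (array([-0.14, -0.02], dtype=float32), 0.9918) capedge (array([-0.07,  0.02], dtype=float32), 0.9881) other (array([-0.  ,  0.01], dtype=float32), 0.9998)
scene can (array([ 0.19, -0.16], dtype=float32), 0.9856) other (array([-0.01,  0.  ], dtype=float32), 0.9999)
glue (array([-0.01,  0.  ], dtype=float32), 0.9998)
block (array([-0.01, -0.01], dtype=float32), 0.9992)
tape (array([ 0., -0.], dtype=float32), 0.9998)
sander (array([0.01, 0.  ], dtype=float32), 0.9998)
```

View pics/diff.png

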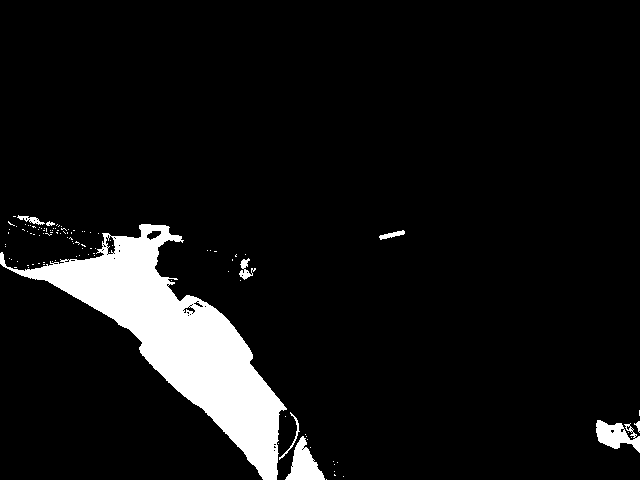

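View pics/top_f.png

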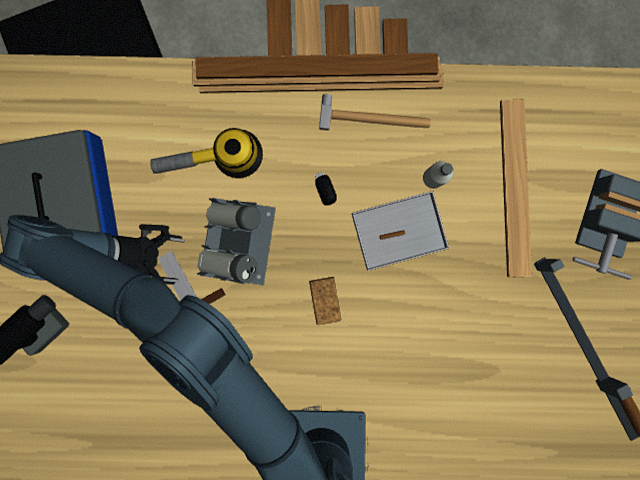

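{"op": "step_arm", "data": {"series": [{"x": 0, "y": 0.01, "z": 0.03, "fingers": 0.083, "rx": 3, "ry": 0, "rz": 0}, {"x": 0, "y": 0.0, "z": 0.04, "fingers": 0.083, "rx": 4, "ry": 0, "rz": 0}, {"x": 0, "y": -0.01, "z": 0.05, "fingers": 0.083, "rx": 6, "ry": 0, "rz": 0}, {"x": 0, "y": -0.03, "z": 0.05, "fingers": 0.083, "rx": 8, "ry": 0, "rz": 0}, {"x": 0, "y": -0.04, "z": 0.04, "fingers": 0.083, "rx": 8, "ry": 0, "rz": 0}]}}

```text
time_s: 27.52
position: [0.4809, 0.2507, 0.3685]
tcp_rot: [-3.079, 0.275, 1.479]
force: [1.5, -1.2, 1.0]
gripper_width: 0.0833
```

{"op": "step_arm", "data": {"series": [{"x": 0, "y": -0.05, "z": 0.01, "fingers": 0.083, "rx": 6, "ry": 0, "rz": 0}, {"x": 0, "y": -0.05, "z": 0, "fingers": 0.083, "rx": 5, "ry": 0, "rz": 0}, {"x": 0, "y": -0.05, "z": 0, "fingers": 0.083, "rx": 4, "ry": 0, "rz": 0}, {"x": 0, "y": -0.05, "z": 0, "fingers": 0.083, "rx": 0, "ry": 0, "rz": 0}, {"x": 0, "y": -0.04, "z": 0, "fingers": 0.083, "rx": 0, "ry": 0, "rz": 0}]}}

```text
time_s: 28.15
position: [0.4802, 0.0078, 0.3765]
tcp_rot: [-3.053, 0.021, 1.479]
force: [0.3, 1.3, -1.0]
gripper_width: 0.0829
```

Run:
```python
import cv2,numpy as np
from plant import env,vision
im=vision.snapshot("top")["img"][:,:,::-1]; cv2.imwrite("pics/top_g.png",im)
cv2.imwrite("pics/scene_g.png",vision.snapshot("scene")["img"][:,:,::-1])
a=cv2.absdiff(cv2.imread("pics/top0.png"),im.copy()).max(2); cv2.imwrite("pics/diff2.png",cv2.resize(np.hstack([(a>40).astype(np.uint8)*255]),None,fx=1,fy=1))
s=env.sense(); print(s["time_s"],s["position"],s["force"],s["qpos"].round(2))
```

```text
28.25 [0.4805442  0.00503043 0.37607251] [-0.44350303 -0.54624198 -0.659107  ] [ 0.57  0.26 -0.82  1.68  0.18  1.38 -0.38]
```

View pics/diff2.png

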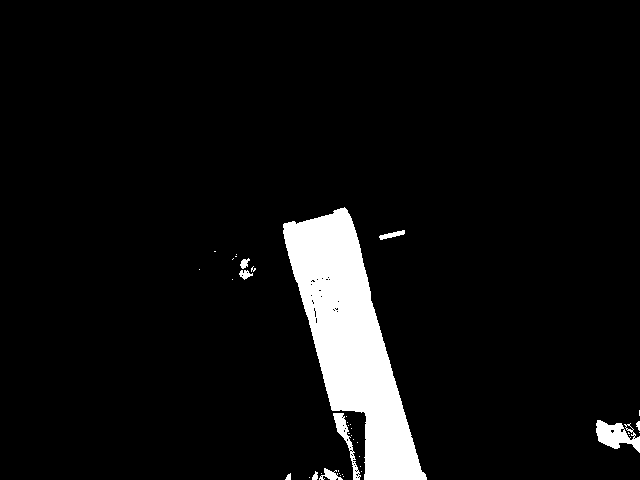

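View pics/scene_g.png

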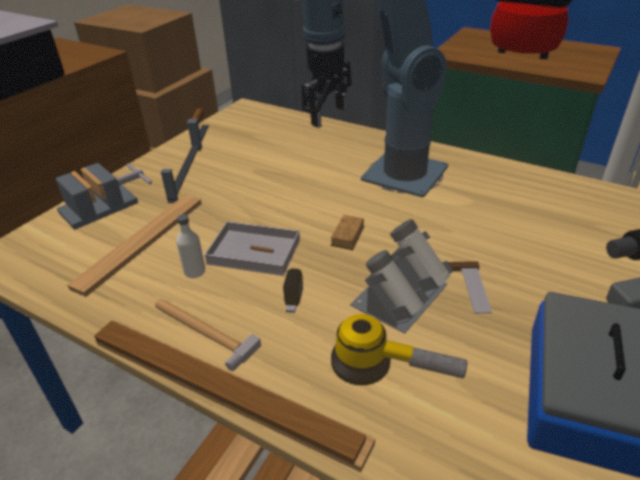

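The only changes since the start are the arm, the cap's holes and the dowel in the tray at about (392, 235) in the top view. I'm handing in.

```bash
python3 -c "
from plant import order
print(order.hand_in())"
```

```text
the job is handed in; nothing more can be done
None
```

The job is done and handed in at about 28 s of the 72 s allowed. I turned the cap about 133° counter-clockwise so the medium hole sits over the outlet. Then I gripped the canister by its body, tipped it 45° cap-down over the tray, and laid it back in its bay.

**Last checks:**
- **Cap:** the camera fit puts it at 176–178°, against 180° for medium. That is within the 7° click range, and the view after laying back looks the same.
- **Thin dowel:** one dowel lies near the middle of the tray, measuring about 65 × 11.5 mm in the picture, so it is the thin one. The thin_dowel network missed it in the scene view and placed it there in the top view only as its weaker candidate (0.42), so I went by the picture.
- **Thick dowel:** I did not see it directly. No second dowel is visible anywhere, and it cannot pass the medium hole.
- **Canister:** it lies where it lay before lifting, to within about 0.15 pixel (under 0.5 mm) in the top view. It sits about 1 mm sideways from its very first position, within the cheeks' play.
- **Everything else:** the before/after top view shows no change to anything in sight apart from the arm, the cap's holes and the dowel. In that last view the arm hid part of the sanding block. The block showed no shift in the picture before it and looks in place in the scene view.

**Disagreement:** the two cameras and the arm's own position readings differed by 2–3 mm. I aligned the body grip by comparing fingers and canister in the picture. Sideways force at the grip stayed around 5 N.

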